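# Fetch the file guide from behind the brush and the tip protector

### The arm

A 6-joint arm with a two-finger parallel gripper is mounted at the origin on the work surface. World frame = base frame: x ahead of the robot, y to its left, z up, the work surface at z = 0. Lengths are in mm, angles in rad, forces in N, time in s.
With the tool pointing down it reaches from about 350 to 925 mm from the base axis. Payload 6.4 kg.
Tool frame: the origin (TCP) lies on the centre line of the jaws, within the pads' length; the fingertips stand 14 mm ahead of it and the grasp point (between the pads) lies 5 mm behind it; z points along the fingers, y is the line along which they close (so a half turn about z gives the same grasp; the last joint's range is limited). The gripper opens to 85 mm and grips with 20 to 120 N. Pads are 22 mm wide; open, the fingers measure 114 mm over their backs; the gripper's body (76 mm by 85 mm) begins 54 mm behind the grasp point. The pads swing forward as they close: fully open they stand 13 mm farther back than shut.
Start: joints at [0.967, 0.245, 1.558, -0, 1.339, -0.174], TCP at [270.846, 590.894, 210.09] pointing down, gripper open.
Joint ranges: [-3.13, 3.13], [-1.02, 2.26], [0.13, 2.54], [-0.95, 4.09], [0.21, 2.88], [-2.74, 2.74]. Speed limits (rad/s): [2.57, 2.57, 3.14, 3.14, 3.14, 3.14].

### API

Orientations are given as a unit quaternion [w, x, y, z].
In Python, from bench import ctrl gives the robot as it stands. The module is installed in compiled form; this text tells all that it offers.
- The arm moves only by the tool send_rows, never from a script. Its argument "moves" is a list of rows, each an object of numbers: "tx", "ty", "tz": the shift along the tool's x, y, z in cm; "yaw": the turn about the tool's z in rad; "gripper": the closure in counts, from 0 (fully open) to 255 (shut). In form: [{"tx": .., "ty": .., "tz": .., "yaw": .., "gripper": ..}, ...]. A call has 1 to 8 rows; each row shifts and turns the commanded pose from where the row before left it, along the tool's axes as they then stand; what a row does not reach is not made up. A row lasts 1/12 s, in which the tool goes at most 41.7 mm and 7.16 degrees, less where a joint would pass 70% of its speed; a pose out of reach is approached as far as the arm can. A call is refused whole if a number of a shift passes 4.17 or a number of a turn 0.125, either way. A call with a gripper value outside its range is refused whole. The fingers move at their own pace and stop on an object; "grip_force" is the grip in N (left out, the last holds). Time passes only in rows, so rows that do not move let the fingers close. It gives the time, the measured TCP pose, the force, the opening and the grip force at its end, in the units of the state.
- ctrl.observe(): the state, without advancing time (a new reading comes with each control period).
- ctrl.camera(name): name is "scene" or "top" or "wrist"; returns a dict with "pixels" (480x640x3 uint8, red, green, blue), "camera_matrix" (3x3 intrinsics, pixels), "T" (4x4, takes a point from camera to world coordinates). Camera axes: x right, y up, looking along -z (the intrinsics and any distortion apply to the point x, -y, -z); pixel columns grow to the right and rows downward; lengths in mm; the calibration is good to about 2 mm. A picture is of the moment at which its call begins. There is no depth.
- ctrl.job_done(): hands the job in; it is judged then, once.
Trained networks look in a picture, given as the dict that the camera call returned (one of the last four; its "shot" number tells which), for a name from the list of things; names that differ only in an ending like _2 or _b are one class to them, and where a whole thing is asked for, a point or a joint stands for the part that bears it (a point fixed in the world has none). Each returns a list of dicts, best first, with "score" (0 to 1); they miss things now and then, are a little off and sometimes report something else, mostly with a low value. They report only what shows in the picture. A call takes as long as a camera call.
- ctrl.search_frame(picture, label): "xyz" ([x, y, z] in mm, in the coordinates of the camera as it stood for that picture, good to about 4 mm: the middle of the surface that is visible of it).
- ctrl.outline_of(picture, label): "region" (480x640 bool, what is visible of it).
The state is a dict: "t": time; "q": joint angles; "qvel": joint speeds; "joint_efforts": joint torques, N m; "ee_pos": TCP position; "ee_rot": TCP orientation; "wrist_force": force on the tool from outside, world axes, zero at the start; "torque": the same for the moment, N m; "gripper_width": finger opening in mm; "grasp_force": force on a finger pad.
Only numpy, scipy, OpenCV 4.12 (cv2) and the standard library are available. Lean on these libraries where they do the work, as an engineer would, in place of code of your own. Each camera call takes 0.05 s, during which the arm holds its last target. There are 200 camera calls.

### The job

I want to file the ski's edges: clear the brush and the wooden tip protector off the tool board and stand both on the black rubber mat, then fetch the steel file guide from behind them and lay it flat in the cork-lined tray. After that put the brush and the tip protector back upright on the tool board, each in its own old place and turned as it stood (end for end does not matter). Leave the wax crayon, the wax tin and the cork block alone.

Things in the scene. Friction and masses are not known exactly. Their poses are not given: they have to be found in the camera images.
- tool_board: Fixed pale wooden board, 116 (its x) x 196 (its y) x 12 mm high, level, turned by up to 0.3 rad. Origin: centre of its underside; its top is 12 mm above it. Three slightly darker patches mark places: two 56 x 82 mm side by side in the front (board x -14 mm, y +44 and -44 mm) for the brush and the tip protector, one long strip behind (board x +32 mm) where the file guide lies. Which of the two stands left or right varies.
- mat: Fixed black rubber mat, the side area, 116 (its x) x 200 (its y) x 4 mm thick. Origin: centre of its underside. There is room for both things side by side along its y.
- file_tray: Fixed shallow tray with a cork floor and dark steel lips, outside 62 (its x) x 202 (its y) mm, inside 50 x 190 mm; floor 6 mm and lips 14 mm above its origin, which is the centre of its underside.
- brush: Loose boar-bristle brush standing on its bristles: oblong base 50 (its x) x 76 (its y) mm, 30 mm high (black bristles below, dark wood above), and on top a dark wooden bar handle 22 (x) x 60 (y) mm, from 30 to 60 mm height. Take it by the handle, across x. Origin: centre of its underside. About 0.14 kg. It stands on the tool board about 8 mm in front of the file guide and 12 mm from the tip protector, its y along the board's y.
- tip_protector: Loose carved pale wooden ski tip protector: oblong base 50 (its x) x 76 (its y) x 20 mm, above it a cone (50 mm across at 20 mm height, 34 mm at 29 mm), then a round neck 34 mm across from 29 to 52 mm height and a blunt end at 63 mm. Take it by the neck. Origin: centre of its underside. About 0.14 kg. Stands on the tool board beside the brush, its y along the board's y.
- file_guide: Loose stainless file guide, a plain bar 26 (its x) x 170 (its y) x 30 mm high, with a low dark screw head (4 mm high) near each end of its top. Origin: centre of its underside. About 0.3 kg. It lies on the tool board behind the brush and the tip protector, its y along the board's y; take it at the middle across x, once the two are cleared away (until then there is no room for a finger in front of it).
- crayon: Bystander, loose: green grip wax crayon in a metal sleeve, standing, 32 mm across, 60 mm high. Origin: centre of its underside. Leave alone.
- wax_tin: Bystander, loose: flat round tin, 57 mm across, 23 mm high. Origin: centre of its underside. Leave alone.
- cork_block: Bystander, loose: cork block 40 x 60 x 35 mm high. Origin: centre of its underside. Leave alone.

How it is judged (in metres and radians):
On the way, in this order (a step that is already met when the one before it is completed fails the run):
1. brush and tip protector both stand released on the rubber mat (x of brush in the frame of mat between -0.055 and 0.055 m and y of brush in the frame of mat between -0.095 and 0.095 m and z of brush in the frame of mat between 0.001 and 0.009 m and angle between each of brush, tip_protector's own z axis and vertical below 0.15 rad and linear speed of each of brush, tip_protector below 0.02 m/s and angular speed of each of brush, tip_protector below 0.2 rad/s and contact force between each of brush, tip_protector and the fingers below 0.2 N and x of tip_protector in the frame of mat between -0.055 and 0.055 m and y of tip_protector in the frame of mat between -0.095 and 0.095 m and z of tip_protector in the frame of mat between 0.001 and 0.009 m), for 0.2 s.
2. the file guide lies released and flat in the cork-lined tray (x of file_guide in the frame of file_tray between -0.014 and 0.014 m and y of file_guide in the frame of file_tray between -0.014 and 0.014 m and z of file_guide in the frame of file_tray between 0.003 and 0.01 m and angle between file_guide's own z axis and vertical below 0.1 rad and angle between the y axis of file_guide and the y axis of file_tray, either way round below 0.2 rad and linear speed of file_guide below 0.02 m/s and angular speed of file_guide below 0.2 rad/s and contact force between file_guide and the fingers below 0.2 N), for 0.2 s.
At the end, for the whole second after the job is handed in: File guide flat in the tray (within 14 mm of its centre each way, 0.2 rad); brush and tip protector upright on the tool board within 13 mm of where each started and 0.3 rad of the board's direction, either way round; all three released and at rest (all of step 2 and distance of each of brush, tip_protector from where it was at the start of the episode below 0.013 m and angle between each of brush, tip_protector's own z axis and vertical below 0.1 rad and angle between the y axis of each of brush, tip_protector and the y axis of tool_board, either way round below 0.3 rad and linear speed of each of brush, tip_protector below 0.02 m/s and angular speed of each of brush, tip_protector below 0.2 rad/s and contact force between each of brush, tip_protector and the fingers below 0.2 N); the robot touches nothing.
It fails at once if the wax crayon is shoved aside or knocked over (distance of crayon from where it was at the start of the episode above 0.025 m or angle between crayon's own z axis and vertical above 0.5 rad).
It fails at once if the wax tin is shoved aside or knocked over (distance of wax_tin from where it was at the start of the episode above 0.025 m or angle between wax_tin's own z axis and vertical above 0.5 rad).
It fails at once if the cork block is shoved aside or knocked over (distance of cork_block from where it was at the start of the episode above 0.025 m or angle between cork_block's own z axis and vertical above 0.5 rad).
It also fails if it takes over 136 s, if anything falls off the work surface, if the arm or the gripper's body presses on something with over 40 N, if the wrist force passes 120 N, or if a joint passes its speed limit or range.

## Working session

There is one attempt and no reset: what is moved stays moved. The work goes in short steps, Python scripts to look and compute and a tool call to move; the robot and the scene stay as the last step left them, time stands still between calls to the robot, and variables do not carry over. Pictures are saved under pics/ and viewed, at most 14 in all, crops included, and the job is handed in when it is done.

Besides the shell and the picture viewer there is one more tool, called after "Call:" as name(argument=value, ...) on one line, values as JSON. send_rows: Moves the arm, as the interface text tells. Its arguments: {"type":"object","properties":{"moves":{"type":"array","items":{"type":"object","properties":{"tx":{"type":"number"},"ty":{"type":"number"},"tz":{"type":"number"},"yaw":{"type":"number"},"gripper":{"type":"number"}}}},"grip_force":{"type":"number"}},"required":["moves"]}

```bash
mkdir -p pics; cat > h.py <<'E'
import numpy as np, cv2
from bench import ctrl
def w(pic,p): return (pic["T"]@np.r_[p,1])[:3]
def ray(pic,uv,z):
    K=pic["camera_matrix"]; T=pic["T"]
    uv=np.atleast_2d(uv).astype(float)
    d=np.c_[(uv[:,0]-K[0,2])/K[0,0],-(uv[:,1]-K[1,2])/K[1,1],-np.ones(len(uv))]@T[:3,:3].T
    o=T[:3,3]; return o+d*((z-o[2])/d[:,2])[:,None]
def save(pic,n): cv2.imwrite("pics/"+n,pic["pixels"][:,:,::-1])
def rect(pic,label,z):
    """top-plane rectangle of the best outline: centre, long side direction, sizes"""
    r=ctrl.outline_of(pic,label)
    if not r: return None
    m=r[0]["region"]; ys,xs=np.nonzero(m)
    P=ray(pic,np.c_[xs,ys],z)[:,:2].astype(np.float32)
    b=cv2.boxPoints(cv2.minAreaRect(P)); e1,e2=b[1]-b[0],b[2]-b[1]
    if np.linalg.norm(e1)<np.linalg.norm(e2): e1,e2=e2,e1
    a=np.arctan2(e1[1],e1[0]); a=(a-np.pi/2+np.pi/2)%np.pi-np.pi/2
    return r[0]["score"],b.mean(0).round(1),round(float(np.arctan2(-e1[0],e1[1])),3),np.linalg.norm(e1).round(1),np.linalg.norm(e2).round(1)
E
python3 - <<'E'
from h import *
s=ctrl.observe(); print(s["ee_pos"],s["ee_rot"],s["gripper_width"])
for n in("top","scene"):
    p=ctrl.camera(n); save(p,n+"0.png"); print(n,p.keys(),p["T"].round(2).tolist(),p["camera_matrix"].tolist())
    for l,z in dict(tool_board=12,mat=4,file_tray=14,brush=60,tip_protector=20,file_guide=30,crayon=60,wax_tin=23,cork_block=35).items():
        f=ctrl.search_frame(p,l)
        print(l,[(round(d["score"],2),w(p,d["xyz"]).round().tolist()) for d in f[:2]],rect(p,l,z) if n=="top" else "")
E
```

```text
[270.487937   590.37498831 208.95454257] [-3.70457889e-04  2.13233123e-01  9.77000854e-01 -9.10904394e-04] 85.08795949363916
top dict_keys(['pixels', 'camera_matrix', 'T', 'shot']) [[-0.01, 0.99, -0.14, 428.7], [-1.0, -0.0, 0.04, -2.54], [0.04, 0.14, 0.99, 1019.23], [0.0, 0.0, 0.0, 1.0]] [[462.6683331863134, 0.0, 317.50580575066755], [0.0, 462.6683331863134, 234.03415213065472], [0.0, 0.0, 1.0]]
tool_board [(0.22, [514.0, 227.0, 33.0])] (0.86, array([519.9, 278.7], dtype=float32), -2.963, np.float32(197.0), np.float32(120.1))
mat [(0.65, [570.0, -11.0, 5.0])] (0.61, array([566.9, -10.8], dtype=float32), -0.266, np.float32(200.9), np.float32(114.2))
file_tray [(0.61, [515.0, -318.0, 8.0])] (0.58, array([ 515.8, -312.1], dtype=float32), -0.147, np.float32(204.5), np.float32(63.4))
brush [(0.74, [494.0, 315.0, 44.0]), (0.63, [350.0, 96.0, 60.0])] (0.69, array([498. , 311.5], dtype=float32), -2.949, np.float32(82.1), np.float32(50.6))
tip_protector [(0.57, [514.0, 229.0, 33.0])] (0.61, array([514.4, 235.6], dtype=float32), -2.915, np.float32(77.4), np.float32(52.6))
file_guide [(0.59, [5
[... 361 characters left out ...]
at32), -2.933, np.float32(61.1), np.float32(46.2))
scene dict_keys(['pixels', 'camera_matrix', 'T', 'shot']) [[0.75, -0.38, 0.54, 997.03], [0.66, 0.43, -0.62, -527.06], [0.01, 0.82, 0.57, 531.62], [0.0, 0.0, 0.0, 1.0]] [[505.30397983180865, 0.0, 314.62972515861765], [0.0, 505.30397983180865, 235.04480570992956], [0.0, 0.0, 1.0]]
tool_board [] 
mat [(0.74, [575.0, -21.0, 3.0])] 
file_tray [(0.93, [519.0, -325.0, 1.0])] 
brush [(0.68, [517.0, 303.0, 38.0])] 
tip_protector [(0.56, [530.0, 219.0, 30.0])] 
file_guide [(0.8, [565.0, 269.0, 44.0]), (0.22, [397.0, -100.0, 22.0])] 
crayon [(0.78, [365.0, 89.0, 32.0])] 
wax_tin [(0.69, [394.0, -101.0, 24.0])] 
cork_block [(0.82, [730.0, 215.0, 33.0])]
```

View pics/top0.png

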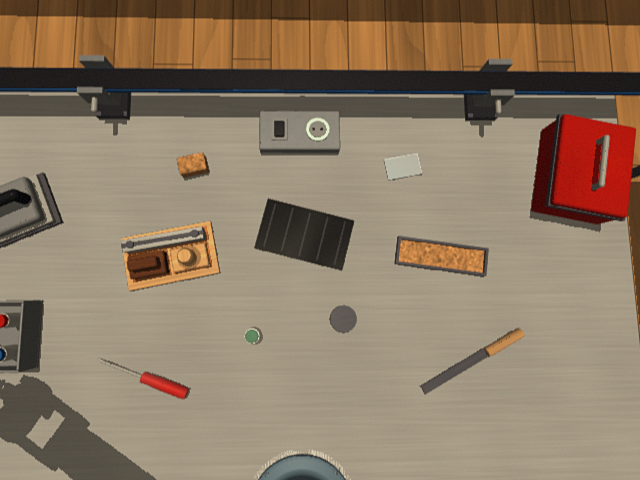

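View pics/scene0.png

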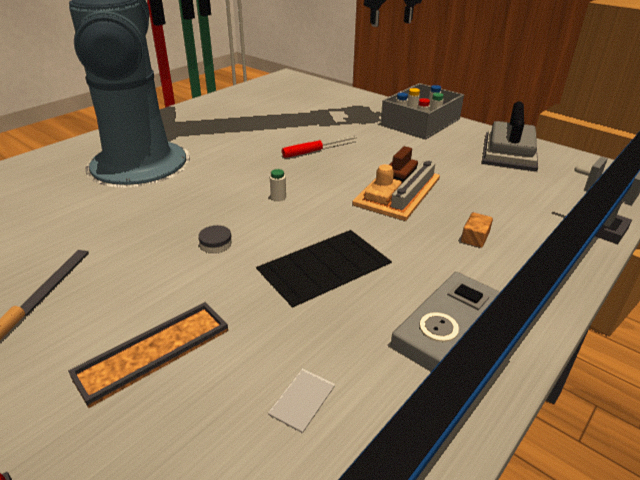

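Call:
send_rows(moves=[{"yaw":0.12,"gripper":120},{"yaw":0.12,"gripper":120},{"yaw":0.12,"gripper":120},{"yaw":0.12,"gripper":120},{"yaw":0.12,"gripper":120},{"yaw":0.12,"gripper":120},{"yaw":0.12,"gripper":120},{"yaw":0.12,"gripper":120}], grip_force=40)

```text
invalid input
```

Call:
send_rows(moves=[{"tx":-3.4,"ty":1.7},{"tx":-3.4,"ty":1.7},{"tx":-3.4,"ty":1.7},{"tx":-3.4,"ty":1.7},{"tx":-3.4,"ty":1.7},{"tx":-3.4,"ty":1.7},{"tx":-3.4,"ty":1.7},{"tx":-3.4,"ty":1.7}])

```text
invalid input
```

Call:
send_rows(moves=[{"tx":-3.4,"ty":1.7},{"tx":-3.4,"ty":1.7},{},{},{}])

```text
invalid input
```

```bash
cat >> h.py <<'E'
def tcp():
    s=ctrl.observe(); q=s["ee_rot"]; a=2*np.array([q[1],q[2]]); 
    y=np.array([2*q[1]*q[2],2*q[2]**2-1]); ang=np.arctan2(y[1],y[0])
    print("tcp",np.round(s["ee_pos"],1),"yang",round(ang,3),"w",round(s["gripper_width"],1),"t",round(s["t"],2),"q6",round(s["q"][5],2),"F",np.round(s["wrist_force"],1))
    return np.array(s["ee_pos"]),ang
def go(target,ang=None):
    p,a=tcp(); ang=a if ang is None else ang
    dy=(a-ang+np.pi/2)%np.pi-np.pi/2; a2=a-dy
    d=np.array(target)-p; y=np.array([np.cos(a2),np.sin(a2)]); x=np.array([-y[1],y[0]])
    print("yaw",round(dy,3),"then cm tx,ty,tz",np.round([d[:2]@x/10,d[:2]@y/10,-d[2]/10],2))
E
python3 - <<'E'
from h import *
tcp(); p=ctrl.camera("wrist"); save(p,"w1.png"); print(p["T"].round(2).tolist())
for l,z in dict(tool_board=12,brush=72,tip_protector=32,file_guide=42).items():
    f=ctrl.search_frame(p,l)
    print(l,[(round(d["score"],2),w(p,d["xyz"]).round().tolist()) for d in f[:2]],rect(p,l,z))
E
```

```text
tcp [270.9 590.9 210.1] yang 1.141 w 85.5 t 1.45 q6 -0.17 F [0.1 0.3 0.2]
[[0.42, -0.87, -0.26, 203.92], [0.91, 0.4, 0.12, 620.92], [-0.0, -0.29, 0.96, 374.78], [0.0, 0.0, 0.0, 1.0]]
tool_board [(0.9, [464.0, 370.0, 10.0])] (0.78, array([475.3, 300.2], dtype=float32), -2.96, np.float32(155.7), np.float32(39.0))
brush [] None
tip_protector [] None
file_guide [] None
```

View pics/w1.png

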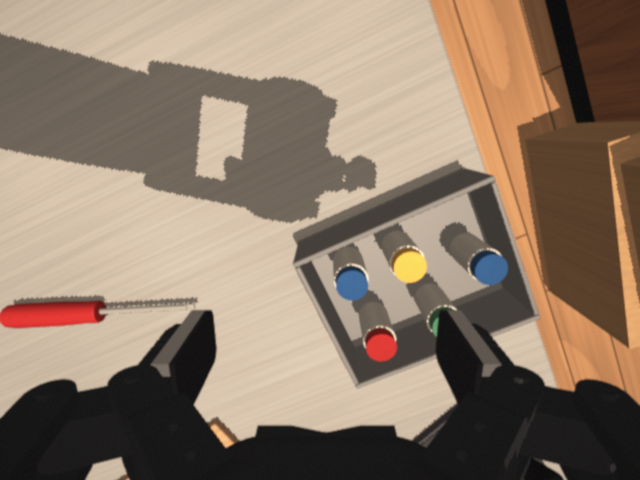

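Call:
send_rows(moves=[{"tx":0,"ty":0,"tz":0,"yaw":0.12,"gripper":120},{"tx":0,"ty":0,"tz":0,"yaw":0.12,"gripper":120},{"tx":0,"ty":0,"tz":0,"yaw":0.12,"gripper":120},{"tx":0,"ty":0,"tz":0,"yaw":0.12,"gripper":120},{"tx":0,"ty":0,"tz":0,"yaw":0.12,"gripper":120},{"tx":0,"ty":0,"tz":0,"yaw":0.12,"gripper":120},{"tx":0,"ty":0,"tz":0,"yaw":0.12,"gripper":120},{"tx":0,"ty":0,"tz":0,"yaw":0.12,"gripper":120}], grip_force=40)

```text
t: 2.57
ee_pos: [270.9, 590.9, 210.1]
ee_rot: [-0.0, 0.643, 0.766, -0.0]
wrist_force: [0.2, -0.4, -0.1]
gripper_width: 44.8
grasp_force: 0.0
```

Call:
send_rows(moves=[{"tx":-3.4,"ty":1.7,"tz":0,"yaw":0,"gripper":120},{"tx":-3.4,"ty":1.7,"tz":0,"yaw":0,"gripper":120},{"tx":-3.4,"ty":1.7,"tz":0,"yaw":0,"gripper":120},{"tx":-3.4,"ty":1.7,"tz":0,"yaw":0,"gripper":120},{"tx":-3.4,"ty":1.7,"tz":0,"yaw":0,"gripper":120},{"tx":-3.4,"ty":1.7,"tz":0,"yaw":0,"gripper":120},{"tx":-3.4,"ty":1.7,"tz":0,"yaw":0,"gripper":120},{"tx":-3.4,"ty":1.7,"tz":0,"yaw":0,"gripper":120}])

```text
t: 3.23
ee_pos: [454.4, 346.3, 210.4]
ee_rot: [0.0, 0.64, 0.768, 0.0]
wrist_force: [-0.1, -0.5, 0.7]
gripper_width: 45.3
grasp_force: 0.0
```

Call:
send_rows(moves=[{"tx":-3.4,"ty":1.7,"tz":0,"yaw":0,"gripper":120},{"tx":-3.4,"ty":1.7,"tz":0,"yaw":0,"gripper":120},{"tx":0,"ty":0,"tz":0,"yaw":0,"gripper":120},{"tx":0,"ty":0,"tz":0,"yaw":0,"gripper":120}])

```text
t: 3.57
ee_pos: [500.3, 285.6, 210.2]
ee_rot: [-0.0, 0.642, 0.767, 0.0]
wrist_force: [0.1, 0.4, 0.2]
gripper_width: 45.3
grasp_force: 0.0
```

```bash

python3 - <<'E'
from h import *
tcp(); p=ctrl.camera("wrist"); save(p,"w2.png"); print(p["T"].round(2).tolist())
for l,z in dict(tool_board=12,brush=72,tip_protector=32,file_guide=42).items():
    f=ctrl.search_frame(p,l)
    print(l,[(round(d["score"],2),w(p,d["xyz"]).round().tolist()) for d in f[:2]],rect(p,l,z))
E
```

```text
tcp [500.3 285.6 210.2] yang 0.177 w 45.3 t 3.57 q6 0.14 F [0.1 0.4 0.2]
[[0.98, -0.17, -0.05, 487.3], [0.18, 0.94, 0.28, 357.39], [-0.0, -0.29, 0.96, 374.88], [0.0, 0.0, 0.0, 1.0]]
tool_board [(0.59, [492.0, 306.0, 15.0])] (0.94, array([522.5, 281.1], dtype=float32), -2.948, np.float32(196.0), np.float32(115.7))
brush [(0.92, [499.0, 326.0, 44.0])] (0.69, array([500. , 323.7], dtype=float32), -2.963, np.float32(68.6), np.float32(46.6))
tip_protector [(0.33, [492.0, 306.0, 9.0])] (0.87, array([515.6, 236.7], dtype=float32), -2.937, np.float32(79.4), np.float32(50.9))
file_guide [(0.89, [551.0, 300.0, 41.0])] (0.9, array([552.9, 288.9], dtype=float32), -2.974, np.float32(171.9), np.float32(30.5))
```

View pics/w2.png

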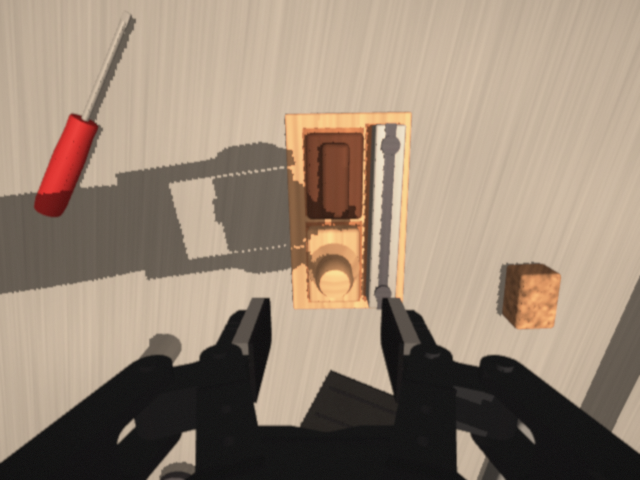

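```bash

python3 - <<'E'
from h import *
p=ctrl.camera("wrist")
q=lambda uv,z:ray(p,np.array(uv),z)[:,:2].mean(0).round(1)
print("handle",q([(323,143),(348,143),(323,213),(349,213)],72), "base",q([(306,135),(362,133),(363,218),(306,220)],42))
print("neck top",q([(334,277)],72),"board",q([(285,114),(410,112),(405,306),(294,307)],12))
B=ray(p,np.array([(285,114),(410,112),(405,306),(294,307)]),12)[:,:2];print(B.round())
G=ray(p,np.array([(390,145),(383,292)]),46)[:,:2];print("guide",G.round(1),np.arctan2(-(G[0]-G[1])[0],(G[0]-G[1])[1]))
c=q([(323,143),(348,143),(323,213),(349,213)],72); go([*c,62],0.182)
K=p["camera_matrix"];T=p["T"]; X=T[:3,:3].T@(np.array([*c,72])-T[:3,3]);print(K[0,0]*X[0]/-X[2]+K[0,2],K[1,1]*X[1]/X[2]+K[1,2])
E
python3 -c "
import cv2
a=cv2.imread('pics/w2.png')[100:320,270:420];cv2.imwrite('pics/w2c.png',cv2.resize(a,None,fx=2.7,fy=2.7,interpolation=2))"
```

```text
handle [499.7 325.2] base [499.7 322.5]
neck top [514.2 242.8] board [522.  284.3]
[[446. 368.]
 [557. 390.]
 [600. 201.]
 [485. 179.]]
guide [[540.5 358.5]
 [565.  226.3]] 0.18361325977538
tcp [498.9 287.6 210.1] yang 0.182 w 45.2 t 4.07 q6 0.14 F [ 1.   0.5 -0.5]
yaw 0.0 then cm tx,ty,tz [ 3.69  0.76 14.81]
335.70109887026376 178.9661704844295
```

View pics/w2c.png

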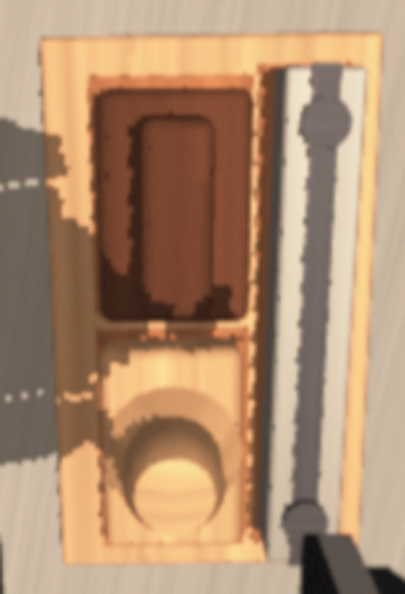

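Call:
send_rows(moves=[{"tx":1.85,"ty":0.45,"tz":3,"yaw":0,"gripper":140},{"tx":1.85,"ty":0.4,"tz":3,"yaw":0,"gripper":140},{"tx":0,"ty":0,"tz":3,"yaw":0,"gripper":140},{"tx":0,"ty":0,"tz":3,"yaw":0,"gripper":140},{"tx":0,"ty":0,"tz":1.5,"yaw":0,"gripper":140},{"tx":0,"ty":0,"tz":1.3,"yaw":0,"gripper":140},{"tx":0,"ty":0,"tz":0,"yaw":0,"gripper":140},{"tx":0,"ty":0,"tz":0,"yaw":0,"gripper":140}])

```text
t: 4.73
ee_pos: [501.1, 325.1, 62.2]
ee_rot: [-0.0, 0.64, 0.768, -0.0]
wrist_force: [0.6, -0.2, 0.8]
gripper_width: 38.5
grasp_force: 0.0
```

```bash

python3 - <<'E'
from h import *
tcp(); p=ctrl.camera("wrist"); save(p,"w3.png")
E
```

```text
tcp [501.1 325.1  62.2] yang 0.181 w 38.5 t 4.73 q6 0.2 F [ 0.6 -0.2  0.8]
```

View pics/w3.png

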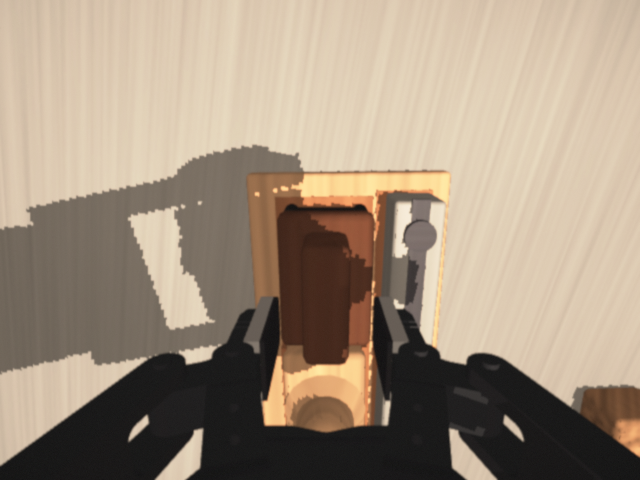

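Call:
send_rows(moves=[{"tx":0,"ty":0,"tz":0,"yaw":0,"gripper":255},{"tx":0,"ty":0,"tz":0,"yaw":0,"gripper":255},{"tx":0,"ty":0,"tz":0,"yaw":0,"gripper":255},{"tx":0,"ty":0,"tz":0,"yaw":0,"gripper":255},{"tx":0,"ty":0,"tz":0,"yaw":0,"gripper":255},{"tx":0,"ty":0,"tz":0,"yaw":0,"gripper":255}])

```text
t: 5.28
ee_pos: [501.1, 325.0, 62.3]
ee_rot: [0.0, 0.64, 0.768, 0.0]
wrist_force: [0.9, -0.5, -0.2]
gripper_width: 0.2
grasp_force: 0.0
```

Call:
send_rows(moves=[{"tx":0,"ty":0,"tz":-1,"yaw":0,"gripper":255},{"tx":0,"ty":0,"tz":-2,"yaw":0,"gripper":255},{"tx":0,"ty":0,"tz":-3,"yaw":0,"gripper":255},{"tx":0,"ty":0,"tz":-3,"yaw":0,"gripper":255},{"tx":0,"ty":0,"tz":0,"yaw":0,"gripper":255},{"tx":0,"ty":0,"tz":0,"yaw":0,"gripper":255}])

```text
t: 5.78
ee_pos: [502.6, 325.7, 155.4]
ee_rot: [0.001, 0.64, 0.768, 0.003]
wrist_force: [-0.4, 0.3, -0.4]
gripper_width: 0.2
grasp_force: 0.0
```

```bash

python3 - <<'E'
from h import *
a=-0.266; y=np.array([-np.sin(a),np.cos(a)]); c=np.array([567,-11])
for s in(48,-48): print(c+s*y)
go([*(c+48*y),155])
E
```

```text
[579.61796302  35.31184524]
[554.38203698 -57.31184524]
tcp [502.6 325.7 155.4] yang 0.181 w 0.2 t 5.78 q6 0.2 F [-0.4  0.3 -0.4]
yaw 0.0 then cm tx,ty,tz [-29.95   2.34   0.04]
```

```bash

python3 - <<'E'
from h import *
p=ctrl.camera("wrist"); save(p,"w4.png")
f=ctrl.search_frame(p,"brush"); print([(d["score"],w(p,d["xyz"]).round(1)) for d in f])
a=p["pixels"][:,:,::-1]
q=ctrl.camera("scene"); b=cv2.resize(q["pixels"][100:260,300:500,::-1],(600,480),interpolation=2)[:, :]
cv2.imwrite("pics/m4.png",cv2.resize(np.hstack([a,b]),(800,310)))
cv2.imwrite("pics/s4.png",b)
E
```

```text
[(0.86, array([500.2, 329.2,  44.1]))]
```

View pics/m4.png

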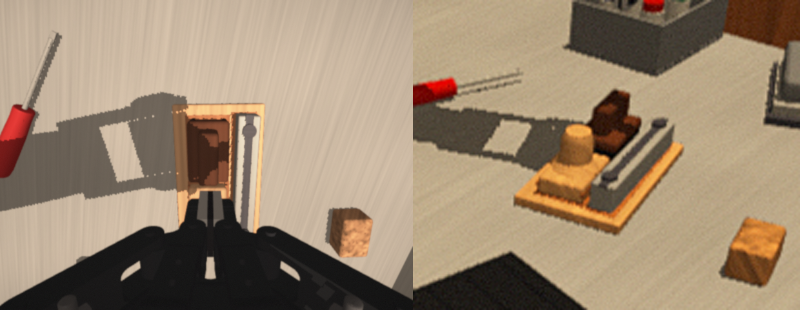

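```bash

python3 - <<'E'
from h import *
t,a=tcp(); p=ctrl.camera("wrist");K=p["camera_matrix"];T=p["T"]
for dz in(0,5,-14):
    X=T[:3,:3].T@(t+[0,0,dz]-T[:3,3]);print(dz,K[0,0]*X[0]/-X[2]+K[0,2],K[1,1]*X[1]/X[2]+K[1,2])
q=ctrl.camera("top"); save(q,"top4.png")
for n,q in(("wrist",p),("top",q)):
    for l in("brush","file_guide"):
        f=ctrl.search_frame(q,l); print(n,l,[(d["score"],w(q,d["xyz"]).round(1)) for d in f],rect(q,l,72 if l=="brush" else 42))
K=q["camera_matrix"];T=q["T"];X=T[:3,:3].T@(t-T[:3,3]);print("tcp in top",K[0,0]*X[0]/-X[2]+K[0,2],K[1,1]*X[1]/X[2]+K[1,2])
b=np.hstack([cv2.resize(q["pixels"][180:320,80:240],(480,420),interpolation=2),cv2.resize(p["pixels"],(320,240))[:,:].repeat(1,0) if 0 else cv2.copyMakeBorder(cv2.resize(p["pixels"],(320,240)),0,180,0,0,0)])
cv2.imwrite("pics/m5.png",b[:,:,::-1])
E
```

```text
tcp [500.1 324.6 150.9] yang 0.181 w 0.0 t 5.93 q6 0.2 F [-0.3 -0.1  0.3]
0 326.02577135820843 292.2479159637149
5 326.00004319389683 296.6811453135898
-14 326.0909897752234 281.0101068079129
wrist brush [(0.77, array([497.6, 330.3,  45.3]))] (0.71, array([500.2, 328.6], dtype=float32), -2.959, np.float32(74.5), np.float32(44.7))
wrist file_guide [(0.87, array([549.3, 309.1,  44.5]))] (0.58, array([550.8, 300.2], dtype=float32), -2.965, np.float32(152.5), np.float32(29.2))
top brush [(0.76, array([494.9, 315. ,  42.5])), (0.21, array([551. , 286.5,  39.6]))] (0.85, array([497.3, 307.7], dtype=float32), -2.956, np.float32(81.6), np.float32(50.0))
top file_guide [(0.86, array([548.5, 285.7,  40.1]))] (0.64, array([550.9, 286. ], dtype=float32), -2.968, np.float32(177.6), np.float32(34.1))
tcp in top 124.00682084215032 260.1029765453365
```

View pics/m5.png

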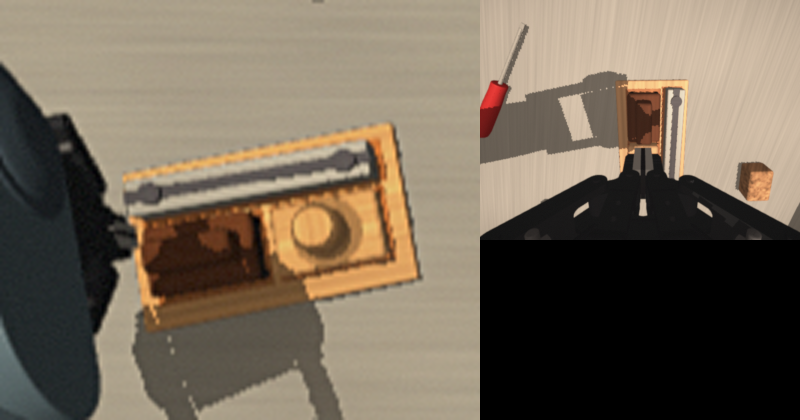

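```bash

python3 - <<'E'
from h import *
a=cv2.imread("pics/w4.png")[240:400,240:420]; b=cv2.imread("pics/top4.png")[225:285,80:150]
c=np.hstack([cv2.resize(a,(450,400),interpolation=2),cv2.resize(b,(350,300),interpolation=2).__class__(0) if 0 else cv2.copyMakeBorder(cv2.resize(b,(350,300),interpolation=2),0,100,0,0,0)])
cv2.imwrite("pics/m6.png",c)
E
```

```text
(no output)
```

View pics/m6.png

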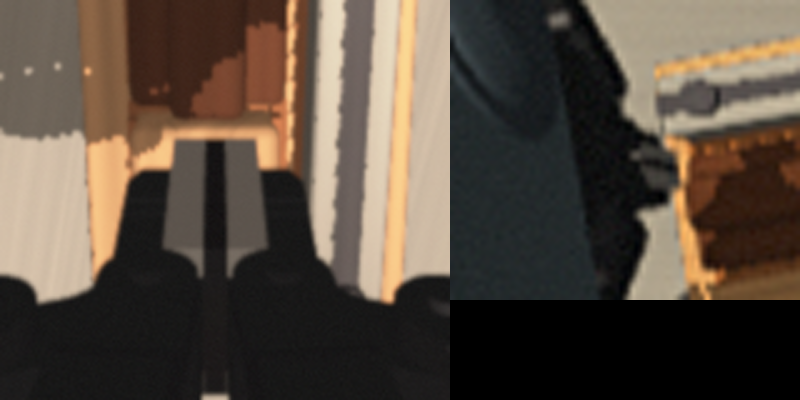

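```bash

python3 - <<'E'
from h import *
t,a=tcp()
def pr(p,X):
    K=p["camera_matrix"];T=p["T"];X=T[:3,:3].T@(np.array(X)-T[:3,3]);return np.round([K[0,0]*X[0]/-X[2]+K[0,2],K[1,1]*X[1]/X[2]+K[1,2],-X[2]],1)
p=ctrl.camera("wrist");print(p["camera_matrix"])
tx=np.array([-np.sin(a),np.cos(a),0]);ty=np.array([np.cos(a),np.sin(a),0])
for x in(-11,0,11):
  for dz in(-14,5,20,40): print(x,dz,pr(p,t+x*tx+[0,0,dz]))
s=ctrl.camera("scene");print("scene",pr(s,t),pr(s,t+[0,0,150]), pr(s,[500,324,72]))
save(s,"s7.png")
# finger depth from widths: w1 85 mm
for d in (85,):print(p["camera_matrix"][0,0]*d/228)
E
```

```text
tcp [500.9 325.  151.9] yang 0.181 w -0.2 t 6.43 q6 0.2 F [ 0.5  0.1 -0.4]
[[377.28880482   0.         325.62647557]
 [  0.         377.28880482 245.02316707]
 [  0.           0.           1.        ]]
-11 -14 [326.  300.8 195.3]
-11 5 [326.  318.2 177.1]
-11 20 [326.  334.7 162.8]
-11 40 [325.9 361.8 143.6]
0 -14 [326.  281.  192.1]
0 5 [326.  296.7 174. ]
0 20 [326.  311.6 159.6]
0 40 [326.  336.1 140.4]
11 -14 [326.1 260.6 189. ]
11 5 [326.  274.4 170.8]
11 20 [326.  287.5 156.4]
11 40 [326.  309.3 137.3]
scene [ 406.8  113.8 1011.6] [415.8  35.5 925.6] [ 402.   150.4 1057.3]
140.65591407758754
```

View pics/s7.png

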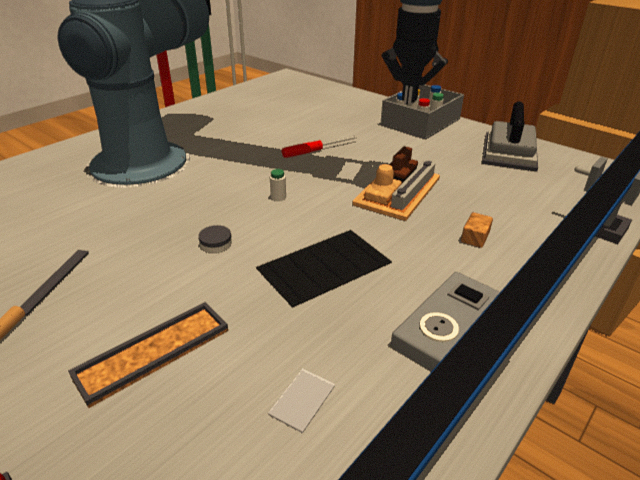

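Call:
send_rows(moves=[{"tx":0,"ty":0,"tz":0,"yaw":0,"gripper":140},{"tx":0,"ty":0,"tz":2.5,"yaw":0,"gripper":140},{"tx":0,"ty":0,"tz":2.5,"yaw":0,"gripper":140},{"tx":0,"ty":0,"tz":3,"yaw":0,"gripper":140},{"tx":0,"ty":0,"tz":2,"yaw":0,"gripper":140},{"tx":0,"ty":0,"tz":1.5,"yaw":0,"gripper":140},{"tx":0,"ty":0,"tz":1.5,"yaw":0,"gripper":140},{"tx":0,"ty":0,"tz":0,"yaw":0,"gripper":140}])

```text
t: 7.2
ee_pos: [500.8, 324.9, 20.8]
ee_rot: [-0.0, 0.64, 0.768, -0.0]
wrist_force: [0.5, 0.9, 0.5]
gripper_width: 38.8
grasp_force: 0.0
```

Call:
send_rows(moves=[{"tx":0,"ty":0,"tz":0,"yaw":0,"gripper":255},{"tx":0,"ty":0,"tz":0,"yaw":0,"gripper":255},{"tx":0,"ty":0,"tz":0,"yaw":0,"gripper":255},{"tx":0,"ty":0,"tz":0,"yaw":0,"gripper":255},{"tx":0,"ty":0,"tz":0,"yaw":0,"gripper":255},{"tx":0,"ty":0,"tz":0,"yaw":0,"gripper":255}])

```text
t: 7.7
ee_pos: [500.9, 325.0, 22.2]
ee_rot: [-0.0, 0.64, 0.768, -0.0]
wrist_force: [-0.2, -0.6, -0.4]
gripper_width: 21.0
grasp_force: 39.6
```

Call:
send_rows(moves=[{"tx":0,"ty":0,"tz":-1,"yaw":0,"gripper":255},{"tx":0,"ty":0,"tz":-2,"yaw":0,"gripper":255},{"tx":0,"ty":0,"tz":-3,"yaw":0,"gripper":255},{"tx":0,"ty":0,"tz":-3,"yaw":0,"gripper":255},{"tx":0,"ty":0,"tz":-1,"yaw":0,"gripper":255},{"tx":0,"ty":0,"tz":0,"yaw":0,"gripper":255}])

```text
t: 8.2
ee_pos: [503.4, 326.0, 126.2]
ee_rot: [0.002, 0.64, 0.768, 0.003]
wrist_force: [0.0, -0.3, -0.7]
gripper_width: 21.3
grasp_force: 39.6
```

Call:
send_rows(moves=[{"tx":-3,"ty":0.25,"tz":0,"yaw":0,"gripper":255},{"tx":-3.5,"ty":0.25,"tz":0,"yaw":0,"gripper":255},{"tx":-4,"ty":0.3,"tz":0,"yaw":0,"gripper":255},{"tx":-4,"ty":0.4,"tz":0,"yaw":0,"gripper":255},{"tx":-4,"ty":0.3,"tz":0,"yaw":0,"gripper":255},{"tx":-4,"ty":0.3,"tz":0,"yaw":0,"gripper":255},{"tx":-4,"ty":0.3,"tz":0,"yaw":0,"gripper":255},{"tx":-3.5,"ty":0.3,"tz":0,"yaw":0,"gripper":255}])

```text
t: 8.87
ee_pos: [577.4, 31.9, 119.8]
ee_rot: [-0.001, 0.641, 0.768, -0.001]
wrist_force: [0.8, -0.1, -0.7]
gripper_width: 21.0
grasp_force: 39.5
```

Call:
send_rows(moves=[{"tx":0,"ty":0,"tz":0,"yaw":0,"gripper":255},{"tx":0,"ty":0,"tz":0,"yaw":0,"gripper":255},{"tx":0,"ty":0,"tz":0,"yaw":0,"gripper":255}])

```text
t: 9.12
ee_pos: [577.3, 34.6, 120.3]
ee_rot: [-0.001, 0.64, 0.768, -0.001]
wrist_force: [-0.3, 0.4, -1.6]
gripper_width: 21.6
grasp_force: 39.5
```

```bash

python3 - <<'E'
from h import *
go([579.6,35.3,15])
E
```

```text
tcp [577.3  34.6 120.3] yang 0.181 w 21.6 t 9.12 q6 -0.32 F [-0.3  0.4 -1.6]
yaw 0.0 then cm tx,ty,tz [ 0.03  0.24 10.53]
```

Call:
send_rows(moves=[{"tx":0,"ty":0.2,"tz":3,"yaw":0,"gripper":255},{"tx":0,"ty":0,"tz":3,"yaw":0,"gripper":255},{"tx":0,"ty":0,"tz":2,"yaw":0,"gripper":255},{"tx":0,"ty":0,"tz":1.2,"yaw":0,"gripper":255},{"tx":0,"ty":0,"tz":0.7,"yaw":0,"gripper":255},{"tx":0,"ty":0,"tz":0.5,"yaw":0,"gripper":255},{"tx":0,"ty":0,"tz":0,"yaw":0,"gripper":255},{"tx":0,"ty":0,"tz":0,"yaw":0,"gripper":255}])

```text
t: 9.78
ee_pos: [581.4, 34.7, 19.1]
ee_rot: [0.001, 0.64, 0.768, 0.0]
wrist_force: [0.3, -0.0, -0.8]
gripper_width: 21.6
grasp_force: 39.6
```

Call:
send_rows(moves=[{"tx":0,"ty":0,"tz":0,"yaw":0,"gripper":140},{"tx":0,"ty":0,"tz":0,"yaw":0,"gripper":140},{"tx":0,"ty":0,"tz":0,"yaw":0,"gripper":140},{"tx":0,"ty":0,"tz":0,"yaw":0,"gripper":140},{"tx":0,"ty":0,"tz":-2,"yaw":0,"gripper":140},{"tx":0,"ty":0,"tz":-4,"yaw":0,"gripper":140},{"tx":0,"ty":0,"tz":-4,"yaw":0,"gripper":140},{"tx":0,"ty":0,"tz":0,"yaw":0,"gripper":140}])

```text
t: 10.45
ee_pos: [586.4, 33.9, 127.5]
ee_rot: [0.007, 0.64, 0.768, 0.004]
wrist_force: [1.2, -0.8, 1.6]
gripper_width: 38.5
grasp_force: 0.0
```

```bash

python3 - <<'E'
from h import *
go([515,238,115],0.181+np.pi/2)
E
```

```text
tcp [586.4  33.9 127.5] yang 0.181 w 38.5 t 10.45 q6 -0.32 F [ 1.2 -0.8  1.6]
yaw -1.571 then cm tx,ty,tz [ 3.35 21.37  1.25]
```

Call:
send_rows(moves=[{"tx":0,"ty":0,"tz":0,"yaw":-0.121,"gripper":115},{"tx":0,"ty":0,"tz":0,"yaw":-0.121,"gripper":115},{"tx":0,"ty":0,"tz":0,"yaw":-0.121,"gripper":115},{"tx":0,"ty":0,"tz":0,"yaw":-0.121,"gripper":115},{"tx":0,"ty":0,"tz":0,"yaw":-0.121,"gripper":115},{"tx":0,"ty":0,"tz":0,"yaw":-0.121,"gripper":115},{"tx":0,"ty":0,"tz":0,"yaw":-0.121,"gripper":115},{"tx":0,"ty":0,"tz":0,"yaw":-0.121,"gripper":115}])

```text
t: 11.12
ee_pos: [580.7, 34.5, 118.3]
ee_rot: [0.0, 0.206, 0.978, 0.0]
wrist_force: [-1.0, 0.6, -0.1]
gripper_width: 46.9
grasp_force: 0.0
```

Call:
send_rows(moves=[{"tx":0,"ty":0,"tz":0,"yaw":-0.121,"gripper":115},{"tx":0,"ty":0,"tz":0,"yaw":-0.121,"gripper":115},{"tx":0,"ty":0,"tz":0,"yaw":-0.121,"gripper":115},{"tx":0,"ty":0,"tz":0,"yaw":-0.121,"gripper":115},{"tx":0,"ty":0,"tz":0,"yaw":-0.119,"gripper":115},{"tx":0,"ty":0,"tz":0,"yaw":0,"gripper":115}])

```text
t: 11.62
ee_pos: [580.7, 34.5, 118.2]
ee_rot: [0.0, -0.091, 0.996, -0.0]
wrist_force: [-0.0, 0.1, -0.1]
gripper_width: 46.7
grasp_force: 0.0
```

Call:
send_rows(moves=[{"tx":0.4,"ty":3.5,"tz":-0.5,"yaw":0,"gripper":115},{"tx":0.4,"ty":3.5,"tz":0,"yaw":0,"gripper":115},{"tx":0.4,"ty":3.5,"tz":0,"yaw":0,"gripper":115},{"tx":0.5,"ty":3.5,"tz":0,"yaw":0,"gripper":115},{"tx":0.5,"ty":3.5,"tz":0,"yaw":0,"gripper":115},{"tx":0.5,"ty":3.5,"tz":0,"yaw":0,"gripper":115},{"tx":0,"ty":0,"tz":0,"yaw":0,"gripper":115},{"tx":0,"ty":0,"tz":0,"yaw":0,"gripper":115}])

```text
t: 12.28
ee_pos: [515.6, 237.7, 123.2]
ee_rot: [0.0, -0.091, 0.996, -0.0]
wrist_force: [-0.1, -0.8, -0.7]
gripper_width: 47.0
grasp_force: 0.0
```

```bash

python3 - <<'E'
from h import *
p=ctrl.camera("wrist"); save(p,"w8.png")
print(rect(p,"tip_protector",32))
go([515,238,20],0.181+np.pi/2)
cv2.imwrite("pics/w8c.png",p["pixels"][100:400,200:500,::-1])
E
```

```text
(0.67, array([517.8, 235.7], dtype=float32), -2.933, np.float32(75.4), np.float32(57.9))
tcp [516.4 235.9 123.2] yang 1.75 w 46.9 t 12.38 q6 -1.52 F [-0.3 -1.1  0. ]
yaw -0.001 then cm tx,ty,tz [ 0.1   0.24 10.32]
```

View pics/w8.png

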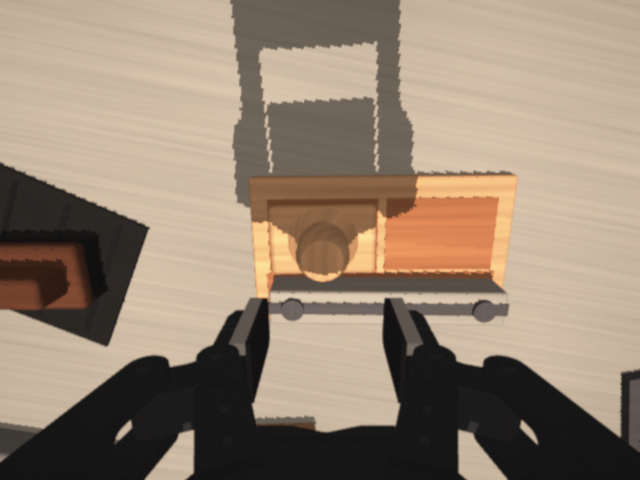

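```bash

python3 - <<'E'
from h import *
p=ctrl.camera("wrist")
print(ray(p,np.array([[324,255],[324,252]]),74).round(1), ray(p,np.array([[268,200],[378,200],[378,280]]),32).round(1))
c=ray(p,np.array([[324,254]]),74)[0]; go([c[0],c[1],18])
E
```

```text
[[513.6 233.9  74. ]
 [511.7 233.5  74. ]] [[495.2 191.5  32. ]
 [481.7 265.4  32. ]
 [539.  278.3  32. ]]
tcp [516.6 235.4 123.2] yang 1.75 w 46.7 t 12.43 q6 -1.52 F [0.8 0.2 0.4]
yaw 0.0 then cm tx,ty,tz [ 0.39 -0.1  10.52]
```

Call:
send_rows(moves=[{"tx":0.2,"ty":0,"tz":3,"yaw":0,"gripper":105},{"tx":0,"ty":0,"tz":3,"yaw":0,"gripper":105},{"tx":0,"ty":0,"tz":2,"yaw":0,"gripper":105},{"tx":0,"ty":0,"tz":1.5,"yaw":0,"gripper":105},{"tx":0,"ty":0,"tz":1.2,"yaw":0,"gripper":105},{"tx":0,"ty":0,"tz":0,"yaw":0,"gripper":105},{"tx":0,"ty":0,"tz":0,"yaw":0,"gripper":105}])

```text
t: 13.02
ee_pos: [514.5, 235.1, 16.0]
ee_rot: [-0.0, -0.09, 0.996, -0.0]
wrist_force: [-0.2, 0.1, 0.7]
gripper_width: 50.4
grasp_force: 0.0
```

Call:
send_rows(moves=[{"tx":0,"ty":0,"tz":0,"yaw":0,"gripper":255},{"tx":0,"ty":0,"tz":0,"yaw":0,"gripper":255},{"tx":0,"ty":0,"tz":0,"yaw":0,"gripper":255},{"tx":0,"ty":0,"tz":0,"yaw":0,"gripper":255},{"tx":0,"ty":0,"tz":0,"yaw":0,"gripper":255},{"tx":0,"ty":0,"tz":0,"yaw":0,"gripper":255}])

```text
t: 13.52
ee_pos: [515.7, 235.9, 17.7]
ee_rot: [0.002, -0.091, 0.996, -0.0]
wrist_force: [0.7, -3.1, 6.8]
gripper_width: 33.0
grasp_force: 38.5
```

Call:
send_rows(moves=[{"tx":0,"ty":0,"tz":-1,"yaw":0,"gripper":255},{"tx":0,"ty":0,"tz":-2,"yaw":0,"gripper":255},{"tx":0,"ty":0,"tz":-3,"yaw":0,"gripper":255},{"tx":0,"ty":0,"tz":-3,"yaw":0,"gripper":255},{"tx":0,"ty":0,"tz":-1,"yaw":0,"gripper":255},{"tx":0,"ty":0,"tz":0,"yaw":0,"gripper":255},{"tx":0,"ty":0,"tz":0,"yaw":0,"gripper":255}])

```text
t: 14.1
ee_pos: [513.7, 235.9, 115.6]
ee_rot: [-0.0, -0.091, 0.996, 0.0]
wrist_force: [0.4, -0.5, -1.3]
gripper_width: 32.7
grasp_force: 37.7
```

```bash

python3 - <<'E'
from h import *
go([554.4,-57.3,120])
E
```

```text
tcp [513.7 235.9 115.6] yang 1.752 w 32.7 t 14.1 q6 -1.52 F [ 0.4 -0.5 -1.3]
yaw 0.0 then cm tx,ty,tz [  1.28 -29.58  -0.44]
```

Call:
send_rows(moves=[{"tx":0.1,"ty":-3,"tz":0,"yaw":0,"gripper":255},{"tx":0.2,"ty":-3.6,"tz":0,"yaw":0,"gripper":255},{"tx":0.2,"ty":-4,"tz":0,"yaw":0,"gripper":255},{"tx":0.2,"ty":-4,"tz":0,"yaw":0,"gripper":255},{"tx":0.2,"ty":-4,"tz":0,"yaw":0,"gripper":255},{"tx":0.2,"ty":-4,"tz":0,"yaw":0,"gripper":255},{"tx":0.2,"ty":-4,"tz":0,"yaw":0,"gripper":255},{"tx":0,"ty":-3,"tz":0,"yaw":0,"gripper":255}])

```text
t: 14.77
ee_pos: [552.8, -59.9, 113.1]
ee_rot: [-0.002, -0.09, 0.996, 0.001]
wrist_force: [0.9, 0.1, -1.5]
gripper_width: 32.8
grasp_force: 37.8
```

Call:
send_rows(moves=[{"tx":0,"ty":0,"tz":0,"yaw":0,"gripper":255},{"tx":0,"ty":0,"tz":3,"yaw":0,"gripper":255},{"tx":0,"ty":0,"tz":3,"yaw":0,"gripper":255},{"tx":0,"ty":0,"tz":2,"yaw":0,"gripper":255},{"tx":0,"ty":0,"tz":1,"yaw":0,"gripper":255},{"tx":0,"ty":0,"tz":0.8,"yaw":0,"gripper":255},{"tx":0,"ty":0,"tz":0,"yaw":0,"gripper":255},{"tx":0,"ty":0,"tz":0,"yaw":0,"gripper":255}])

```text
t: 15.43
ee_pos: [554.9, -57.4, 18.2]
ee_rot: [0.0, -0.091, 0.996, 0.0]
wrist_force: [0.9, 0.1, -1.8]
gripper_width: 32.9
grasp_force: 37.9
```

Call:
send_rows(moves=[{"tx":0,"ty":0,"tz":0.3,"yaw":0,"gripper":255},{"tx":0,"ty":0,"tz":0.3,"yaw":0,"gripper":255},{"tx":0,"ty":0,"tz":0.2,"yaw":0,"gripper":255},{"tx":0,"ty":0,"tz":0,"yaw":0,"gripper":255},{"tx":0,"ty":0,"tz":0,"yaw":0,"gripper":255}])

```text
t: 15.85
ee_pos: [554.8, -57.6, 10.3]
ee_rot: [0.0, -0.09, 0.996, -0.0]
wrist_force: [0.2, 0.1, -1.4]
gripper_width: 32.8
grasp_force: 37.9
```

Call:
send_rows(moves=[{"tx":0,"ty":0,"tz":0.15,"yaw":0,"gripper":255},{"tx":0,"ty":0,"tz":0,"yaw":0,"gripper":255},{"tx":0,"ty":0,"tz":0,"yaw":0,"gripper":255}])

```text
t: 16.1
ee_pos: [555.1, -57.7, 9.7]
ee_rot: [0.0, -0.091, 0.996, -0.0]
wrist_force: [-3.1, 0.5, 5.3]
gripper_width: 32.6
grasp_force: 39.1
```

Call:
send_rows(moves=[{"tx":0,"ty":0,"tz":0,"yaw":0,"gripper":110},{"tx":0,"ty":0,"tz":0,"yaw":0,"gripper":110},{"tx":0,"ty":0,"tz":0,"yaw":0,"gripper":110},{"tx":0,"ty":0,"tz":0,"yaw":0,"gripper":110},{"tx":0,"ty":0,"tz":-3,"yaw":0,"gripper":110},{"tx":0,"ty":0,"tz":-4,"yaw":0,"gripper":110},{"tx":0,"ty":0,"tz":-4,"yaw":0,"gripper":110},{"tx":0,"ty":0,"tz":-1,"yaw":0,"gripper":110}])

```text
t: 16.77
ee_pos: [558.7, -58.8, 135.7]
ee_rot: [0.005, -0.091, 0.996, -0.002]
wrist_force: [0.4, -0.2, 1.4]
gripper_width: 48.7
grasp_force: 0.0
```

Call:
send_rows(moves=[{"tx":0,"ty":0,"tz":0,"yaw":0.121,"gripper":110},{"tx":0,"ty":0,"tz":0,"yaw":0.121,"gripper":100},{"tx":0,"ty":0,"tz":0,"yaw":0.121,"gripper":100},{"tx":0,"ty":0,"tz":0,"yaw":0.121,"gripper":100},{"tx":0,"ty":0,"tz":0,"yaw":0.121,"gripper":100},{"tx":0,"ty":0,"tz":0,"yaw":0.121,"gripper":100},{"tx":0,"ty":0,"tz":0,"yaw":0.121,"gripper":100},{"tx":0,"ty":0,"tz":0,"yaw":0.121,"gripper":100}])

```text
t: 17.43
ee_pos: [554.6, -57.6, 128.2]
ee_rot: [-0.0, 0.386, 0.922, -0.0]
wrist_force: [-0.2, -0.7, 0.1]
gripper_width: 52.1
grasp_force: 0.0
```

Call:
send_rows(moves=[{"tx":0,"ty":0,"tz":0,"yaw":0.121,"gripper":100},{"tx":0,"ty":0,"tz":0,"yaw":0.121,"gripper":100},{"tx":0,"ty":0,"tz":0,"yaw":0.121,"gripper":100},{"tx":0,"ty":0,"tz":0,"yaw":0.121,"gripper":100},{"tx":0,"ty":0,"tz":0,"yaw":0.119,"gripper":100},{"tx":0,"ty":0,"tz":0,"yaw":0,"gripper":100}])

```text
t: 17.93
ee_pos: [554.6, -57.6, 128.2]
ee_rot: [-0.0, 0.641, 0.768, -0.0]
wrist_force: [-0.0, -0.3, 0.3]
gripper_width: 52.0
grasp_force: 0.0
```

```bash

python3 - <<'E'
from h import *
q=ctrl.camera("scene"); 
for l in("brush","tip_protector"):
    f=ctrl.search_frame(q,l); print(l,[(round(d["score"],2),w(q,d["xyz"]).round()) for d in f])
save(q,"s9.png")
go([552,289,160],0.182)
E
```

```text
brush [(0.8, array([596.,  12.,  28.]))]
tip_protector [(0.89, array([570., -70.,  21.]))]
tcp [554.7 -57.6 128.4] yang 0.184 w 51.9 t 18.08 q6 -0.49 F [-0.7 -0.3 -0.5]
yaw 0.002 then cm tx,ty,tz [34.13  6.01 -3.16]
```

View pics/s9.png

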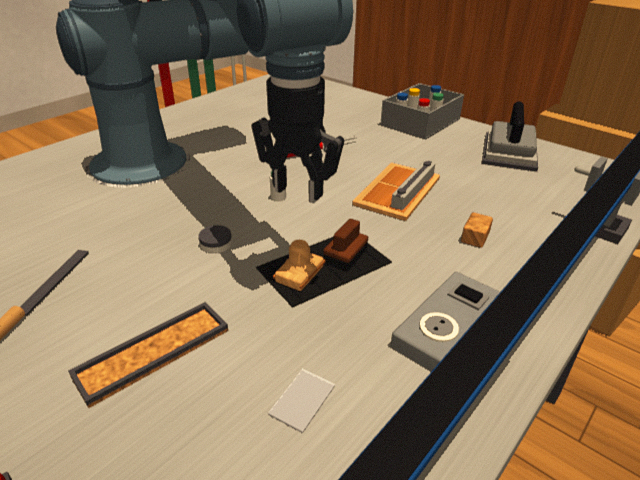

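Call:
send_rows(moves=[{"tx":3.5,"ty":0.6,"tz":0,"yaw":0,"gripper":80},{"tx":4,"ty":0.7,"tz":0,"yaw":0,"gripper":80},{"tx":4,"ty":0.7,"tz":0,"yaw":0,"gripper":80},{"tx":4,"ty":0.7,"tz":0,"yaw":0,"gripper":80},{"tx":4,"ty":0.7,"tz":0,"yaw":0,"gripper":80},{"tx":4,"ty":0.7,"tz":0,"yaw":0,"gripper":80},{"tx":4,"ty":0.7,"tz":0,"yaw":0,"gripper":80},{"tx":4,"ty":0.7,"tz":0,"yaw":0,"gripper":80}])

```text
t: 18.75
ee_pos: [551.8, 264.2, 128.6]
ee_rot: [0.0, 0.639, 0.769, 0.0]
wrist_force: [1.6, -0.8, 0.5]
gripper_width: 58.5
grasp_force: 0.0
```

Call:
send_rows(moves=[{"tx":2.6,"ty":0.5,"tz":0,"yaw":0,"gripper":100},{"tx":0,"ty":0,"tz":0,"yaw":0,"gripper":100},{"tx":0,"ty":0,"tz":0,"yaw":0,"gripper":100},{"tx":0,"ty":0,"tz":0,"yaw":0,"gripper":100}])

```text
t: 19.08
ee_pos: [552.3, 288.2, 128.3]
ee_rot: [0.0, 0.64, 0.768, -0.0]
wrist_force: [0.3, -0.9, -0.7]
gripper_width: 52.1
grasp_force: 0.0
```

```bash

python3 - <<'E'
from h import *
p=ctrl.camera("wrist"); save(p,"w10.png")
print(rect(p,"file_guide",42),rect(p,"tool_board",12))
go([553,289,-4],0.182)
E
```

```text
(0.83, array([554.8, 288.9], dtype=float32), -2.975, np.float32(172.3), np.float32(27.1)) (0.66, array([522.8, 281.1], dtype=float32), -2.951, np.float32(195.6), np.float32(116.2))
tcp [552.6 287.4 128.5] yang 0.18 w 52.0 t 19.23 q6 0.12 F [-0.   0.3  0.5]
yaw -0.002 then cm tx,ty,tz [ 0.15  0.07 13.25]
```

View pics/w10.png

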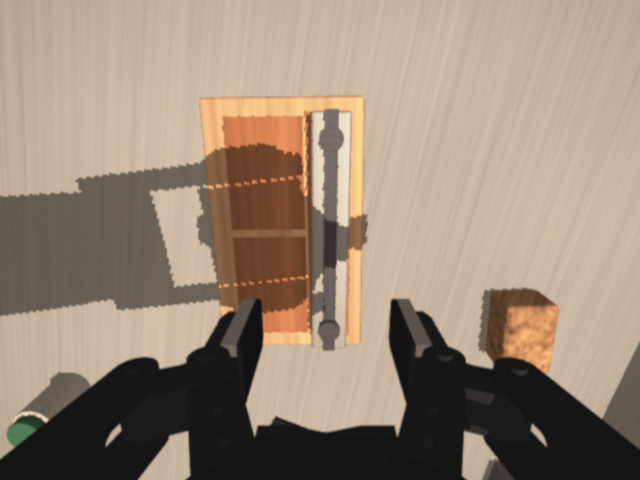

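Call:
send_rows(moves=[{"tx":0.1,"ty":0.15,"tz":3,"yaw":0,"gripper":100},{"tx":0,"ty":0,"tz":3,"yaw":0,"gripper":100},{"tx":0,"ty":0,"tz":3,"yaw":0,"gripper":100},{"tx":0,"ty":0,"tz":2,"yaw":0,"gripper":100},{"tx":0,"ty":0,"tz":1.2,"yaw":0,"gripper":100},{"tx":0,"ty":0,"tz":1,"yaw":0,"gripper":100},{"tx":0,"ty":0,"tz":0,"yaw":0,"gripper":100},{"tx":0,"ty":0,"tz":0,"yaw":0,"gripper":100}], grip_force=70)

```text
t: 19.9
ee_pos: [554.4, 289.7, -2.7]
ee_rot: [0.0, 0.64, 0.768, 0.0]
wrist_force: [0.4, 0.0, 0.3]
gripper_width: 52.1
grasp_force: 0.0
```

Call:
send_rows(moves=[{"tx":0,"ty":0,"tz":0,"yaw":0,"gripper":255},{"tx":0,"ty":0,"tz":0,"yaw":0,"gripper":255},{"tx":0,"ty":0,"tz":0,"yaw":0,"gripper":255},{"tx":0,"ty":0,"tz":0,"yaw":0,"gripper":255},{"tx":0,"ty":0,"tz":0,"yaw":0,"gripper":255},{"tx":0,"ty":0,"tz":0,"yaw":0,"gripper":255}])

```text
t: 20.4
ee_pos: [555.1, 290.3, -1.4]
ee_rot: [0.001, 0.64, 0.768, 0.001]
wrist_force: [-0.7, 0.1, 6.5]
gripper_width: 24.6
grasp_force: 71.4
```

Call:
send_rows(moves=[{"tx":0,"ty":0,"tz":-1,"yaw":0,"gripper":255},{"tx":0,"ty":0,"tz":-2,"yaw":0,"gripper":255},{"tx":0,"ty":0,"tz":-3,"yaw":0,"gripper":255},{"tx":0,"ty":0,"tz":-3,"yaw":0,"gripper":255},{"tx":0,"ty":0,"tz":-2,"yaw":0,"gripper":255},{"tx":0,"ty":0,"tz":-1,"yaw":0,"gripper":255},{"tx":0,"ty":0,"tz":0,"yaw":0,"gripper":255},{"tx":0,"ty":0,"tz":0,"yaw":0,"gripper":255}])

```text
t: 21.07
ee_pos: [553.0, 289.7, 115.9]
ee_rot: [-0.0, 0.64, 0.768, -0.0]
wrist_force: [-0.4, 0.6, -3.0]
gripper_width: 24.7
grasp_force: 70.3
```

```bash

python3 - <<'E'
from h import *
go([516,-312,115])
go([516,-312,115],-0.147)
E
```

```text
tcp [553.  289.7 115.9] yang 0.181 w 24.7 t 21.07 q6 0.12 F [-0.4  0.6 -3. ]
yaw 0.0 then cm tx,ty,tz [-58.52 -14.48   0.09]
tcp [553.  289.7 115.9] yang 0.181 w 24.7 t 21.07 q6 0.12 F [-0.4  0.6 -3. ]
yaw 0.328 then cm tx,ty,tz [-60.06   5.15   0.09]
```

Call:
send_rows(moves=[{"tx":0,"ty":0,"tz":0,"yaw":0.11,"gripper":255},{"tx":0,"ty":0,"tz":0,"yaw":0.11,"gripper":255},{"tx":0,"ty":0,"tz":0,"yaw":0.108,"gripper":255},{"tx":-2.5,"ty":0.3,"tz":0,"yaw":0,"gripper":255},{"tx":-3.5,"ty":0.3,"tz":0,"yaw":0,"gripper":255},{"tx":-4,"ty":0.3,"tz":0,"yaw":0,"gripper":255},{"tx":-4,"ty":0.3,"tz":0,"yaw":0,"gripper":255},{"tx":-4,"ty":0.3,"tz":0,"yaw":0,"gripper":255}])

```text
t: 21.73
ee_pos: [539.7, 108.2, 113.7]
ee_rot: [-0.002, 0.757, 0.654, -0.002]
wrist_force: [0.5, -0.5, -2.9]
gripper_width: 24.5
grasp_force: 70.1
```

Call:
send_rows(moves=[{"tx":-4,"ty":0.4,"tz":0,"yaw":0,"gripper":255},{"tx":-4,"ty":0.4,"tz":0,"yaw":0,"gripper":255},{"tx":-4,"ty":0.4,"tz":0,"yaw":0,"gripper":255},{"tx":-4,"ty":0.4,"tz":0,"yaw":0,"gripper":255},{"tx":-4,"ty":0.3,"tz":0,"yaw":0,"gripper":255},{"tx":-4,"ty":0.3,"tz":0,"yaw":0,"gripper":255},{"tx":-4,"ty":0.3,"tz":0,"yaw":0,"gripper":255},{"tx":-4,"ty":0.3,"tz":0,"yaw":0,"gripper":255}])

```text
t: 22.4
ee_pos: [520.9, -211.9, 113.9]
ee_rot: [-0.002, 0.757, 0.653, -0.001]
wrist_force: [0.2, -0.1, -2.8]
gripper_width: 24.7
grasp_force: 70.1
```

Call:
send_rows(moves=[{"tx":-4,"ty":0.3,"tz":0,"yaw":0,"gripper":255},{"tx":-3.5,"ty":0.3,"tz":0,"yaw":0,"gripper":255},{"tx":-2.5,"ty":0.2,"tz":0,"yaw":0,"gripper":255},{"tx":0,"ty":0,"tz":0,"yaw":0,"gripper":255},{"tx":0,"ty":0,"tz":0,"yaw":0,"gripper":255},{"tx":0,"ty":0,"tz":0,"yaw":0,"gripper":255}])

```text
t: 22.9
ee_pos: [515.1, -309.6, 114.3]
ee_rot: [-0.002, 0.757, 0.653, -0.0]
wrist_force: [0.7, -0.4, -3.1]
gripper_width: 24.6
grasp_force: 70.1
```

```bash

python3 - <<'E'
from h import *
p=ctrl.camera("wrist"); save(p,"w11.png")
q=ctrl.camera("top")
print("wrist",rect(p,"file_tray",14),rect(p,"file_guide",115+30),"top",rect(q,"file_tray",14))
go([516,-312,-7],-0.147)
E
```

```text
wrist (0.59, array([ 522.5, -285.5], dtype=float32), -0.129, np.float32(145.4), np.float32(63.1)) (0.97, array([ 517.9, -292.8], dtype=float32), -0.151, np.float32(138.3), np.float32(28.9)) top (0.97, array([ 522.1, -265.5], dtype=float32), -0.204, np.float32(112.5), np.float32(65.8))
tcp [ 516.3 -309.9  116.3] yang -0.146 w 24.7 t 23.15 q6 -0.58 F [ 0.5 -0.3 -3.5]
yaw 0.001 then cm tx,ty,tz [-0.21 -0.   12.33]
```

View pics/w11.png

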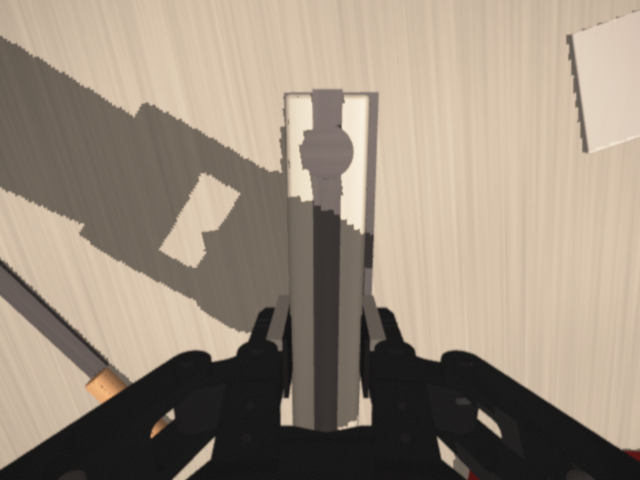

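Call:
send_rows(moves=[{"tx":-0.3,"ty":0.1,"tz":3,"yaw":0,"gripper":255},{"tx":0,"ty":0,"tz":3,"yaw":0,"gripper":255},{"tx":0,"ty":0,"tz":3,"yaw":0,"gripper":255},{"tx":0,"ty":0,"tz":1.5,"yaw":0,"gripper":255},{"tx":0,"ty":0,"tz":0.8,"yaw":0,"gripper":255},{"tx":0,"ty":0,"tz":0.5,"yaw":0,"gripper":255},{"tx":0,"ty":0,"tz":0,"yaw":0,"gripper":255},{"tx":0,"ty":0,"tz":0,"yaw":0,"gripper":255}])

```text
t: 23.82
ee_pos: [517.8, -314.8, -0.1]
ee_rot: [0.001, 0.757, 0.653, 0.0]
wrist_force: [0.9, -0.0, -3.5]
gripper_width: 24.6
grasp_force: 70.0
```

Call:
send_rows(moves=[{"tx":0,"ty":0,"tz":0.2,"yaw":0,"gripper":255},{"tx":0,"ty":0,"tz":0,"yaw":0,"gripper":255},{"tx":0,"ty":0,"tz":0,"yaw":0,"gripper":255}])

```text
t: 24.07
ee_pos: [517.3, -314.6, -2.5]
ee_rot: [0.001, 0.757, 0.653, 0.0]
wrist_force: [0.3, -0.1, -3.2]
gripper_width: 24.8
grasp_force: 70.0
```

Call:
send_rows(moves=[{"tx":0,"ty":0,"tz":0.2,"yaw":0,"gripper":255},{"tx":0,"ty":0,"tz":0.2,"yaw":0,"gripper":255},{"tx":0,"ty":0,"tz":0,"yaw":0,"gripper":255},{"tx":0,"ty":0,"tz":0,"yaw":0,"gripper":255}])

```text
t: 24.4
ee_pos: [516.9, -314.3, -7.4]
ee_rot: [0.0, 0.757, 0.653, 0.0]
wrist_force: [-0.7, -0.0, -3.4]
gripper_width: 24.5
grasp_force: 70.2
```

Call:
send_rows(moves=[{"tx":0,"ty":0,"tz":0.15,"yaw":0,"gripper":255},{"tx":0,"ty":0,"tz":0,"yaw":0,"gripper":255},{"tx":0,"ty":0,"tz":0,"yaw":0,"gripper":255}])

```text
t: 24.65
ee_pos: [516.9, -314.3, -7.4]
ee_rot: [-0.0, 0.757, 0.653, -0.0]
wrist_force: [-4.3, 2.8, 8.5]
gripper_width: 24.8
grasp_force: 71.6
```

Call:
send_rows(moves=[{"tx":0,"ty":0,"tz":0,"yaw":0,"gripper":120},{"tx":0,"ty":0,"tz":0,"yaw":0,"gripper":120},{"tx":0,"ty":0,"tz":0,"yaw":0,"gripper":120},{"tx":0,"ty":0,"tz":0,"yaw":0,"gripper":120},{"tx":0,"ty":0,"tz":-2,"yaw":0,"gripper":120},{"tx":0,"ty":0,"tz":-4,"yaw":0,"gripper":120},{"tx":0,"ty":0,"tz":-4,"yaw":0,"gripper":120},{"tx":0,"ty":0,"tz":-3,"yaw":0,"gripper":120}])

```text
t: 25.32
ee_pos: [517.5, -314.8, 124.2]
ee_rot: [0.001, 0.757, 0.653, 0.0]
wrist_force: [0.3, -0.6, 0.5]
gripper_width: 44.8
grasp_force: 0.0
```

Call:
send_rows(moves=[{"tx":4,"ty":0,"tz":0,"yaw":-0.11,"gripper":140},{"tx":4,"ty":0,"tz":0,"yaw":-0.11,"gripper":140},{"tx":4,"ty":0,"tz":0,"yaw":-0.108,"gripper":140},{"tx":4,"ty":0,"tz":0,"yaw":0,"gripper":140},{"tx":4,"ty":0,"tz":0,"yaw":0,"gripper":140},{"tx":4,"ty":0,"tz":0,"yaw":0,"gripper":140},{"tx":0,"ty":0,"tz":0,"yaw":0,"gripper":140},{"tx":0,"ty":0,"tz":0,"yaw":0,"gripper":140}])

```text
t: 25.98
ee_pos: [499.2, -75.0, 121.0]
ee_rot: [0.0, 0.639, 0.769, -0.0]
wrist_force: [-0.3, -0.9, 0.3]
gripper_width: 38.5
grasp_force: 0.0
```

```bash

python3 - <<'E'
from h import *
for n in("top","scene"):
    q=ctrl.camera(n)
    for l,z in(("file_tray",14),("file_guide",36),("brush",64),("tip_protector",24)):
        f=ctrl.search_frame(q,l); print(n,l,[(round(d["score"],2),w(q,d["xyz"]).round()) for d in f[:1]],rect(q,l,z) if n=="top" else"")
go([580.7,34.6,60],0.181)
E
```

```text
top file_tray [(0.94, array([ 513., -327.,   10.]))] (0.94, array([ 514.6, -321.5], dtype=float32), -0.148, np.float32(189.3), np.float32(65.6))
top file_guide [(0.97, array([ 516., -317.,   35.]))] (0.9, array([ 513.3, -311.9], dtype=float32), -0.156, np.float32(178.1), np.float32(31.6))
top brush [(0.72, array([572.,  34.,  35.]))] (0.84, array([575.2,  28.9], dtype=float32), -2.98, np.float32(77.3), np.float32(51.6))
top tip_protector [] None
scene file_tray [(0.64, array([ 540., -337.,    6.]))] 
scene file_guide [(0.8, array([ 524., -323.,   34.]))] 
scene brush [(0.6, array([597.,  11.,  32.]))] 
scene tip_protector [(0.6, array([571., -71.,  22.]))] 
tcp [499.6 -76.9 121.1] yang 0.181 w 38.6 t 26.68 q6 -0.56 F [0.9 0.1 0.8]
yaw -0.0 then cm tx,ty,tz [9.51 9.98 6.11]
```

Call:
send_rows(moves=[{"tx":3.2,"ty":3.35,"tz":0,"yaw":0,"gripper":140},{"tx":3.2,"ty":3.35,"tz":0,"yaw":0,"gripper":140},{"tx":3.1,"ty":3.3,"tz":0,"yaw":0,"gripper":140},{"tx":0,"ty":0,"tz":0,"yaw":0,"gripper":140},{"tx":0,"ty":0,"tz":0,"yaw":0,"gripper":140},{"tx":0,"ty":0,"tz":3,"yaw":0,"gripper":140},{"tx":0,"ty":0,"tz":0,"yaw":0,"gripper":140},{"tx":0,"ty":0,"tz":0,"yaw":0,"gripper":140}], grip_force=40)

```text
t: 27.35
ee_pos: [571.1, 23.7, 89.4]
ee_rot: [-0.002, 0.641, 0.768, -0.001]
wrist_force: [0.2, -1.0, -0.1]
gripper_width: 38.1
grasp_force: 0.0
```

```bash

python3 - <<'E'
from h import *
p=ctrl.camera("wrist"); print(rect(p,"brush",64),rect(p,"brush",34))
go([580.7,34.6,15],0.181)
E
```

```text
(0.64, array([579.1,  38.1], dtype=float32), -2.956, np.float32(72.9), np.float32(42.6)) (0.64, array([582.3,  29.1], dtype=float32), -2.956, np.float32(84.4), np.float32(49.3))
tcp [573.7  23.5  92.4] yang 0.18 w 38.6 t 27.5 q6 -0.34 F [-0.  -0.  -0.4]
yaw -0.001 then cm tx,ty,tz [0.97 0.89 7.74]
```

Call:
send_rows(moves=[{"tx":1.0,"ty":0.85,"tz":0,"yaw":0,"gripper":140},{"tx":0,"ty":0,"tz":3,"yaw":0,"gripper":140},{"tx":0,"ty":0,"tz":2.5,"yaw":0,"gripper":140},{"tx":0,"ty":0,"tz":1.2,"yaw":0,"gripper":140},{"tx":0,"ty":0,"tz":0.7,"yaw":0,"gripper":140},{"tx":0,"ty":0,"tz":0,"yaw":0,"gripper":140},{"tx":0,"ty":0,"tz":0,"yaw":0,"gripper":140}])

```text
t: 28.08
ee_pos: [580.7, 35.7, 18.0]
ee_rot: [0.001, 0.64, 0.768, 0.0]
wrist_force: [-1.1, 0.5, 0.6]
gripper_width: 38.5
grasp_force: 0.0
```

Call:
send_rows(moves=[{"tx":0,"ty":0,"tz":0,"yaw":0,"gripper":255},{"tx":0,"ty":0,"tz":0,"yaw":0,"gripper":255},{"tx":0,"ty":0,"tz":0,"yaw":0,"gripper":255},{"tx":0,"ty":0,"tz":0,"yaw":0,"gripper":255},{"tx":0,"ty":0,"tz":0,"yaw":0,"gripper":255},{"tx":0,"ty":0,"tz":0,"yaw":0,"gripper":255}])

```text
t: 28.58
ee_pos: [581.4, 35.5, 18.9]
ee_rot: [0.001, 0.64, 0.768, 0.001]
wrist_force: [-0.3, 0.5, 6.8]
gripper_width: 21.3
grasp_force: 42.8
```

Call:
send_rows(moves=[{"tx":0,"ty":0,"tz":-1,"yaw":0,"gripper":255},{"tx":0,"ty":0,"tz":-2,"yaw":0,"gripper":255},{"tx":0,"ty":0,"tz":-3,"yaw":0,"gripper":255},{"tx":0,"ty":0,"tz":-2,"yaw":0,"gripper":255},{"tx":0,"ty":0,"tz":0,"yaw":0,"gripper":255},{"tx":0,"ty":0,"tz":0,"yaw":0,"gripper":255}])

```text
t: 29.08
ee_pos: [580.4, 35.5, 98.3]
ee_rot: [0.001, 0.64, 0.768, 0.001]
wrist_force: [-0.1, 0.3, -1.3]
gripper_width: 21.1
grasp_force: 41.9
```

```bash

python3 - <<'E'
from h import *
go([500.9,325,95],0.181)
E
```

```text
tcp [580.4  35.5  98.3] yang 0.181 w 21.1 t 29.08 q6 -0.31 F [-0.1  0.3 -1.3]
yaw 0.0 then cm tx,ty,tz [29.91 -2.6   0.33]
```

Call:
send_rows(moves=[{"tx":3,"ty":-0.3,"tz":0,"yaw":0,"gripper":255},{"tx":3.5,"ty":-0.3,"tz":0,"yaw":0,"gripper":255},{"tx":4,"ty":-0.4,"tz":0,"yaw":0,"gripper":255},{"tx":4,"ty":-0.4,"tz":0,"yaw":0,"gripper":255},{"tx":4,"ty":-0.3,"tz":0,"yaw":0,"gripper":255},{"tx":4,"ty":-0.3,"tz":0,"yaw":0,"gripper":255},{"tx":4,"ty":-0.3,"tz":0,"yaw":0,"gripper":255},{"tx":3.4,"ty":-0.3,"tz":0,"yaw":0,"gripper":255}])

```text
t: 29.75
ee_pos: [497.7, 326.7, 94.7]
ee_rot: [-0.001, 0.64, 0.768, -0.002]
wrist_force: [0.6, 0.5, -1.3]
gripper_width: 21.2
grasp_force: 41.9
```

Call:
send_rows(moves=[{"tx":0,"ty":0,"tz":0,"yaw":0,"gripper":255},{"tx":0,"ty":0,"tz":2,"yaw":0,"gripper":255},{"tx":0,"ty":0,"tz":2.5,"yaw":0,"gripper":255},{"tx":0,"ty":0,"tz":1.5,"yaw":0,"gripper":255},{"tx":0,"ty":0,"tz":0.8,"yaw":0,"gripper":255},{"tx":0,"ty":0,"tz":0,"yaw":0,"gripper":255},{"tx":0,"ty":0,"tz":0,"yaw":0,"gripper":255}])

```text
t: 30.33
ee_pos: [499.5, 324.4, 27.8]
ee_rot: [-0.001, 0.64, 0.768, -0.001]
wrist_force: [-0.7, -0.2, -0.6]
gripper_width: 21.7
grasp_force: 42.2
```

```bash

python3 - <<'E'
from h import *
go([500.9,325,24],0.181)
E
```

```text
tcp [499.5 324.4  27.8] yang 0.181 w 21.7 t 30.33 q6 0.21 F [-0.7 -0.2 -0.6]
yaw -0.0 then cm tx,ty,tz [0.03 0.15 0.38]
```

Call:
send_rows(moves=[{"tx":0,"ty":0.1,"tz":0.1,"yaw":0,"gripper":255},{"tx":0,"ty":0,"tz":0,"yaw":0,"gripper":255},{"tx":0,"ty":0,"tz":0,"yaw":0,"gripper":255}])

```text
t: 30.58
ee_pos: [501.2, 325.0, 27.7]
ee_rot: [-0.0, 0.64, 0.768, -0.0]
wrist_force: [-1.1, -0.5, -1.0]
gripper_width: 21.2
grasp_force: 42.2
```

Call:
send_rows(moves=[{"tx":0,"ty":0,"tz":0.15,"yaw":0,"gripper":255},{"tx":0,"ty":0,"tz":0,"yaw":0,"gripper":255},{"tx":0,"ty":0,"tz":0,"yaw":0,"gripper":255}])

```text
t: 30.83
ee_pos: [501.4, 325.2, 26.6]
ee_rot: [0.0, 0.64, 0.768, 0.0]
wrist_force: [0.4, 0.3, -0.7]
gripper_width: 21.4
grasp_force: 42.3
```

Call:
send_rows(moves=[{"tx":0,"ty":0,"tz":0.15,"yaw":0,"gripper":255},{"tx":0,"ty":0,"tz":0,"yaw":0,"gripper":255},{"tx":0,"ty":0,"tz":0,"yaw":0,"gripper":255}])

```text
t: 31.08
ee_pos: [501.6, 325.3, 26.5]
ee_rot: [-0.0, 0.64, 0.768, -0.0]
wrist_force: [-3.1, -1.4, 7.6]
gripper_width: 21.3
grasp_force: 43.5
```

Contact on the board; release, rise, turn for the tip protector.

Call:
send_rows(moves=[{"tx":0,"ty":0,"tz":0,"yaw":0,"gripper":140},{"tx":0,"ty":0,"tz":0,"yaw":0,"gripper":140},{"tx":0,"ty":0,"tz":0,"yaw":0,"gripper":140},{"tx":0,"ty":0,"tz":0,"yaw":0,"gripper":140},{"tx":0,"ty":0,"tz":-2,"yaw":0,"gripper":140},{"tx":0,"ty":0,"tz":-4,"yaw":0,"gripper":140},{"tx":0,"ty":0,"tz":-4,"yaw":0,"gripper":140},{"tx":0,"ty":0,"tz":0,"yaw":0,"gripper":140}])

```text
t: 31.75
ee_pos: [506.5, 327.5, 134.2]
ee_rot: [0.004, 0.64, 0.768, 0.007]
wrist_force: [1.3, 0.7, 1.5]
gripper_width: 38.6
grasp_force: 0.0
```

Call:
send_rows(moves=[{"tx":0,"ty":0,"tz":0,"yaw":-0.121,"gripper":110},{"tx":0,"ty":0,"tz":0,"yaw":-0.121,"gripper":110},{"tx":0,"ty":0,"tz":0,"yaw":-0.121,"gripper":110},{"tx":0,"ty":0,"tz":0,"yaw":-0.121,"gripper":110},{"tx":0,"ty":0,"tz":0,"yaw":-0.121,"gripper":110},{"tx":0,"ty":0,"tz":0,"yaw":-0.121,"gripper":110},{"tx":0,"ty":0,"tz":0,"yaw":-0.121,"gripper":110},{"tx":0,"ty":0,"tz":0,"yaw":-0.121,"gripper":110}])

```text
t: 32.42
ee_pos: [501.4, 325.2, 124.7]
ee_rot: [-0.0, 0.206, 0.978, -0.0]
wrist_force: [-0.4, 0.2, 0.3]
gripper_width: 48.6
grasp_force: 0.0
```

Call:
send_rows(moves=[{"tx":0,"ty":0,"tz":0,"yaw":-0.121,"gripper":110},{"tx":0,"ty":0,"tz":0,"yaw":-0.121,"gripper":110},{"tx":0,"ty":0,"tz":0,"yaw":-0.121,"gripper":110},{"tx":0,"ty":0,"tz":0,"yaw":-0.121,"gripper":110},{"tx":0,"ty":0,"tz":0,"yaw":-0.119,"gripper":110},{"tx":0,"ty":0,"tz":0,"yaw":0,"gripper":110}])

```text
t: 32.92
ee_pos: [501.4, 325.2, 124.8]
ee_rot: [-0.0, -0.091, 0.996, 0.0]
wrist_force: [0.2, 0.4, 0.6]
gripper_width: 48.6
grasp_force: 0.0
```

```bash

python3 - <<'E'
from h import *
go([555,-57.6,120],0.181+np.pi/2)
E
```

```text
tcp [501.4 325.2 124.8] yang 1.754 w 48.6 t 32.92 q6 -1.37 F [0.2 0.4 0.6]
yaw 0.002 then cm tx,ty,tz [  1.62 -38.62   0.48]
```

Call:
send_rows(moves=[{"tx":0.1,"ty":-3.5,"tz":0,"yaw":0,"gripper":110},{"tx":0.2,"ty":-4,"tz":0,"yaw":0,"gripper":110},{"tx":0.2,"ty":-4,"tz":0,"yaw":0,"gripper":110},{"tx":0.2,"ty":-4,"tz":0,"yaw":0,"gripper":110},{"tx":0.2,"ty":-4,"tz":0,"yaw":0,"gripper":110},{"tx":0.2,"ty":-4,"tz":0,"yaw":0,"gripper":110},{"tx":0.2,"ty":-4,"tz":0,"yaw":0,"gripper":110},{"tx":0.2,"ty":-4,"tz":0,"yaw":0,"gripper":110}])

```text
t: 33.58
ee_pos: [543.4, 10.8, 125.1]
ee_rot: [0.0, -0.089, 0.996, -0.0]
wrist_force: [0.7, 0.2, -0.1]
gripper_width: 48.5
grasp_force: 0.0
```

Call:
send_rows(moves=[{"tx":0.1,"ty":-4,"tz":0,"yaw":0,"gripper":110},{"tx":0,"ty":-3.1,"tz":0,"yaw":0,"gripper":110},{"tx":0,"ty":0,"tz":2,"yaw":0,"gripper":110},{"tx":0,"ty":0,"tz":0,"yaw":0,"gripper":110},{"tx":0,"ty":0,"tz":0,"yaw":0,"gripper":110}])

```text
t: 34.0
ee_pos: [554.0, -57.1, 103.8]
ee_rot: [-0.002, -0.089, 0.996, 0.001]
wrist_force: [-0.6, -0.3, 0.8]
gripper_width: 48.6
grasp_force: 0.0
```

```bash

python3 - <<'E'
from h import *
go([555,-57.6,9.7])
E
```

```text
tcp [554.  -57.1 103.8] yang 1.749 w 48.6 t 34.0 q6 -2.06 F [-0.6 -0.3  0.8]
yaw 0.0 then cm tx,ty,tz [-0.09 -0.07  9.41]
```

Call:
send_rows(moves=[{"tx":0,"ty":0,"tz":3,"yaw":0,"gripper":110},{"tx":0,"ty":0,"tz":3,"yaw":0,"gripper":110},{"tx":0,"ty":0,"tz":2,"yaw":0,"gripper":110},{"tx":0,"ty":0,"tz":0.7,"yaw":0,"gripper":110},{"tx":0,"ty":0,"tz":0.5,"yaw":0,"gripper":110},{"tx":0,"ty":0,"tz":0,"yaw":0,"gripper":110},{"tx":0,"ty":0,"tz":0,"yaw":0,"gripper":110}])

```text
t: 34.58
ee_pos: [556.4, -57.3, 14.6]
ee_rot: [0.001, -0.091, 0.996, -0.0]
wrist_force: [0.8, 0.3, 0.7]
gripper_width: 49.0
grasp_force: 0.0
```

Call:
send_rows(moves=[{"tx":0,"ty":0,"tz":0,"yaw":0,"gripper":255},{"tx":0,"ty":0,"tz":0,"yaw":0,"gripper":255},{"tx":0,"ty":0,"tz":0,"yaw":0,"gripper":255},{"tx":0,"ty":0,"tz":0,"yaw":0,"gripper":255},{"tx":0,"ty":0,"tz":0,"yaw":0,"gripper":255},{"tx":0,"ty":0,"tz":0,"yaw":0,"gripper":255}])

```text
t: 35.08
ee_pos: [556.6, -57.5, 15.1]
ee_rot: [0.001, -0.09, 0.996, -0.0]
wrist_force: [-1.7, 1.1, 5.5]
gripper_width: 32.1
grasp_force: 40.0
```

Call:
send_rows(moves=[{"tx":0,"ty":0,"tz":-1,"yaw":0,"gripper":255},{"tx":0,"ty":0,"tz":-2,"yaw":0,"gripper":255},{"tx":0,"ty":0,"tz":-3,"yaw":0,"gripper":255},{"tx":0,"ty":0,"tz":-3,"yaw":0,"gripper":255},{"tx":0,"ty":0,"tz":0,"yaw":0,"gripper":255},{"tx":0,"ty":0,"tz":0,"yaw":0,"gripper":255}])

```text
t: 35.58
ee_pos: [556.8, -57.9, 105.9]
ee_rot: [0.002, -0.09, 0.996, -0.001]
wrist_force: [0.0, -0.2, -1.9]
gripper_width: 32.4
grasp_force: 40.1
```

```bash

python3 - <<'E'
from h import *
go([515.2,235.6,95])
E
```

```text
tcp [556.8 -57.9 105.9] yang 1.752 w 32.4 t 35.58 q6 -2.06 F [ 0.  -0.2 -1.9]
yaw 0.0 then cm tx,ty,tz [-1.19 29.62  1.09]
```

Call:
send_rows(moves=[{"tx":-0.1,"ty":3,"tz":0,"yaw":0,"gripper":255},{"tx":-0.2,"ty":3.6,"tz":0,"yaw":0,"gripper":255},{"tx":-0.2,"ty":4,"tz":0,"yaw":0,"gripper":255},{"tx":-0.2,"ty":4,"tz":0,"yaw":0,"gripper":255},{"tx":-0.2,"ty":4,"tz":0,"yaw":0,"gripper":255},{"tx":-0.2,"ty":4,"tz":0,"yaw":0,"gripper":255},{"tx":-0.1,"ty":4,"tz":0,"yaw":0,"gripper":255},{"tx":-0.1,"ty":3,"tz":0,"yaw":0,"gripper":255}])

```text
t: 36.25
ee_pos: [512.4, 238.5, 101.4]
ee_rot: [-0.002, -0.091, 0.996, 0.0]
wrist_force: [1.4, 0.3, -1.5]
gripper_width: 32.4
grasp_force: 40.2
```

Call:
send_rows(moves=[{"tx":0,"ty":0,"tz":0,"yaw":0,"gripper":255},{"tx":0,"ty":0,"tz":2.5,"yaw":0,"gripper":255},{"tx":0,"ty":0,"tz":2.5,"yaw":0,"gripper":255},{"tx":0,"ty":0,"tz":1.5,"yaw":0,"gripper":255},{"tx":0,"ty":0,"tz":0.8,"yaw":0,"gripper":255},{"tx":0,"ty":0,"tz":0.3,"yaw":0,"gripper":255},{"tx":0,"ty":0,"tz":0,"yaw":0,"gripper":255},{"tx":0,"ty":0,"tz":0,"yaw":0,"gripper":255}])

```text
t: 36.92
ee_pos: [515.3, 236.0, 27.7]
ee_rot: [0.001, -0.09, 0.996, 0.0]
wrist_force: [-0.2, 0.4, -1.1]
gripper_width: 32.4
grasp_force: 40.3
```

```bash

python3 - <<'E'
from h import *
go([516.5,235.6,22])
E
```

```text
tcp [515.3 236.   27.7] yang 1.752 w 32.4 t 36.92 q6 -1.52 F [-0.2  0.4 -1.1]
yaw 0.0 then cm tx,ty,tz [-0.11 -0.06  0.57]
```

Call:
send_rows(moves=[{"tx":0,"ty":0,"tz":0.2,"yaw":0,"gripper":255},{"tx":0,"ty":0,"tz":0.1,"yaw":0,"gripper":255},{"tx":0,"ty":0,"tz":0,"yaw":0,"gripper":255},{"tx":0,"ty":0,"tz":0,"yaw":0,"gripper":255}])

```text
t: 37.25
ee_pos: [514.9, 236.2, 24.5]
ee_rot: [0.0, -0.09, 0.996, 0.0]
wrist_force: [-0.2, 0.7, -1.6]
gripper_width: 32.3
grasp_force: 40.3
```

Call:
send_rows(moves=[{"tx":0,"ty":0,"tz":0.15,"yaw":0,"gripper":255},{"tx":0,"ty":0,"tz":0,"yaw":0,"gripper":255},{"tx":0,"ty":0,"tz":0,"yaw":0,"gripper":255}])

```text
t: 37.5
ee_pos: [515.0, 236.3, 23.1]
ee_rot: [0.0, -0.091, 0.996, 0.0]
wrist_force: [-0.6, 0.5, 2.5]
gripper_width: 32.4
grasp_force: 40.6
```

Contact. Release, rise and check.

Call:
send_rows(moves=[{"tx":0,"ty":0,"tz":0,"yaw":0,"gripper":110},{"tx":0,"ty":0,"tz":0,"yaw":0,"gripper":110},{"tx":0,"ty":0,"tz":0,"yaw":0,"gripper":110},{"tx":0,"ty":0,"tz":0,"yaw":0,"gripper":110},{"tx":0,"ty":0,"tz":-2,"yaw":0,"gripper":110},{"tx":0,"ty":0,"tz":-4,"yaw":0,"gripper":110},{"tx":0,"ty":0,"tz":-4,"yaw":0,"gripper":110},{"tx":0,"ty":0,"tz":-3,"yaw":0,"gripper":110}])

```text
t: 38.17
ee_pos: [515.4, 236.3, 155.7]
ee_rot: [0.001, -0.09, 0.996, 0.0]
wrist_force: [1.4, 0.1, 0.2]
gripper_width: 48.4
grasp_force: 0.0
```

Call:
send_rows(moves=[{"tx":0,"ty":-4,"tz":0,"yaw":0,"gripper":110},{"tx":0,"ty":-4,"tz":0,"yaw":0,"gripper":110},{"tx":0,"ty":-4,"tz":0,"yaw":0,"gripper":110},{"tx":0,"ty":-4,"tz":0,"yaw":0,"gripper":110},{"tx":0,"ty":-4,"tz":0,"yaw":0,"gripper":110},{"tx":0,"ty":0,"tz":0,"yaw":0,"gripper":110},{"tx":0,"ty":0,"tz":0,"yaw":0,"gripper":110},{"tx":0,"ty":0,"tz":0,"yaw":0,"gripper":110}])

```text
t: 38.83
ee_pos: [550.5, 39.5, 152.4]
ee_rot: [-0.0, -0.09, 0.996, 0.0]
wrist_force: [-0.3, -0.2, -0.2]
gripper_width: 48.5
grasp_force: 0.0
```

```bash

python3 - <<'E'
from h import *
tcp()
for n in("top","scene"):
    q=ctrl.camera(n); save(q,n+"_end.png")
    for l,z in(("file_guide",36),("brush",60),("tip_protector",20)):
        f=ctrl.search_frame(q,l); print(n,l,[(round(d["score"],2),w(q,d["xyz"]).round()) for d in f[:1]],rect(q,l,z) if n=="top" else"")
E
```

```text
tcp [550.5  39.5 152.4] yang 1.751 w 48.5 t 38.83 q6 -1.89 F [-0.3 -0.2 -0.2]
top file_guide [(0.72, array([ 512., -315.,   37.]))] (0.85, array([ 513.8, -312.9], dtype=float32), -0.148, np.float32(176.4), np.float32(29.2))
top brush [(0.76, array([495., 314.,  44.]))] (0.59, array([498.8, 311.1], dtype=float32), -2.956, np.float32(82.7), np.float32(49.3))
top tip_protector [(0.83, array([515., 231.,  33.]))] (0.84, array([513.5, 237.1], dtype=float32), -2.959, np.float32(76.2), np.float32(54.9))
scene file_guide [(0.76, array([ 525., -324.,   34.]))] 
scene brush [(0.61, array([516., 305.,  38.]))] 
scene tip_protector [(0.58, array([529., 222.,  30.]))]
```

```bash
python3 -c "
from bench import ctrl
print(ctrl.job_done())"
```

```text
the job is handed in; nothing more can be done
None
```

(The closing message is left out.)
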